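# Get the beeswax out from behind the bottles

## Task

The cake of beeswax lies at the back of the dark wooden bottle stand, behind the bottle, the can and the jar. Stand all three of them on the cardboard mat, then lay the beeswax flat in the middle of the tin lid, and then put each container back upright on the very cork spot where it stood. Do not knock any of the three over.

Things in the scene. Friction and masses are not known exactly. Their poses are not given: they have to be found in the camera images.
- oil_bottle_mid (a point): Closed amber bottle with a narrow neck, a black cap and a blank paper label, body 52 mm diameter up to about 100 mm, neck 22 mm diameter from 126 mm, cap 25 mm diameter from 149 mm to the top at 165 mm. Loose, upright, about 0.25 kg. Origin at its centre, half-way up; z axis up along it.
- thinner_can_mid (a point): Closed straight cylindrical bare metal can with a small dark stopper in its top, 56 mm diameter, 140 mm high. Loose, upright, about 0.25 kg. Origin at its centre, half-way up; z axis up along it.
- paste_jar_mid (a point): White plastic jar with a grey screw lid, 60 mm diameter up to 88 mm, the lid 58 mm diameter from 92 mm to the top at 120 mm high. Loose, upright, about 0.25 kg. Origin at its centre, half-way up; z axis up along it.
- wax_mid (a point): Block of yellow beeswax with grooves in its top, 32 mm (x) x 44 mm (y) x 18 mm high. Loose, lying flat, about 0.05 kg. Origin at its centre, half-way up; y along its long side, z up.
- bottle_stand: Fixed dark wooden stand. Origin on the table; y along its 270 mm width, x to its back. Board x = -72 to 62 mm, its floor 8 mm up; back rail 42 mm high at x = 52 to 62, end cheeks 10 mm thick, 26 high. Flush cork spots, 62 mm diameter, at x = -32, y = -78, 0, 78 mm: a container on each, in any order. The wax lies on the board behind them, near x = 26, about 10 mm free before and behind.
- mat: Fixed flat cardboard mat, 120 mm (x) x 260 mm (y), 4 mm thick, on one side of the bench or the other: the side area. Origin at the centre of its underside; y along its length. (Unlisted: a fixed machine about 0.35 m tall stands at the back left of the bench, beyond x = 0.55 m, y = 0.2 m; low clutter elsewhere.)
- lid: Fixed round tin lid lying flat with its shallow side up, 99 mm diameter, rim 8 mm high, the wax rests 8 mm above the table on it; on the other side of the bench from the mat. Origin at the centre of its underside.
Things that resemble listed ones, but are neither listed nor needed, are in the scene too. What is shaped like the part that bears paste_jar_mid but yellow is not meant. Leave any blue look-alike of the part that bears oil_bottle_mid alone.

How it is judged:
By the outcome, as a careful person would: the job done as asked, in the order asked, and still so for the second after the job is handed in, with the robot touching nothing.
It also fails if it takes over 139 s, if anything falls off the work surface, if the arm or the gripper's body presses on something with over 40 N, if the wrist force passes 120 N, or if a joint passes its speed limit or range.

## Robot

A 7-joint arm with a two-finger parallel gripper is mounted at the origin on a cart in front of the work surface, level with it; the furniture and walls round the work are solid. World frame = base frame: x ahead of the robot, y to its left, z up, the work surface at z = 0. Lengths are in m, angles in rad, forces in N, time in s.
With the tool pointing down it reaches from about 0.425 to 0.95 m from the base axis. Payload 16.7 kg.
Tool frame: the origin (TCP) lies at the very end of the fingers, on their centre line; the grasp point (between the pads) lies manip.grip_point_offset behind it (manip.grip_point_offset is the distance from the TCP to the grasp point, in m); z points along the fingers, y is the direction in which the jaws open and shut (so a half turn about z gives the same grasp; the last joint's range is limited). The gripper opens to 94 mm and grips with 3 to 60 N. Pads are 16 mm wide; open, the fingers measure 119 mm over their backs; the gripper's body (75 mm by 177 mm) begins 78 mm behind the grasp point.
Start: joints at [1.183, 0.426, 0.074, 1.606, -0.034, 1.111, -0.067], TCP at [0.16, -0.656, 0.205] pointing down, gripper open.
Joint ranges: [-2.85, 2.85], [-0.5, 2.14], [-1.23, 1.37], [0.21, 2.46], [-1.02, 4.16], [0.16, 2.05], [-2.73, 2.73]. Speed limits (rad/s): [1.89, 1.89, 2.39, 2.39, 3.01, 3.01, 3.01].

## Interface

Orientations are given as a 3x3 rotation matrix whose columns are the frame's x, y, z axes.
In Python, from workcell import manip gives the robot as it stands.
- The arm moves only by the tool step_arm, never from a script. Its argument "series" is a list that holds one entry, the list of rows, each a list of 7 numbers: the shift along the tool's x, y, z in m, then the turn, a rotation vector about the tool's x, y, z in rad, then the finger opening in m, from 0 to 0.094. In form: [[[dx, dy, dz, ax, ay, az, claw], ...]]. A call has 1 to 10 rows; each row shifts and turns the pose as measured when the row begins, along the tool's axes as they then stand; what a row does not reach is not made up. A row lasts 1/12 s, in which the tool goes at most 41.7 mm and 7.16 degrees, less where a joint would pass 70% of its speed; a pose out of reach is approached as far as the arm can. A call with a gripper value outside its range is refused whole. The fingers move at their own pace and stop on an object; "newtons" is the grip in N (left out, the last holds). Time passes only in rows, so rows that do not move let the fingers close. It gives the time, the measured TCP pose, the force and the opening at its end, in the units of the state.
- manip.get_obs(): the state, without advancing time (a new reading comes with each control period).
- manip.capture(name): name is "scene" or "side" or "wrist"; returns a dict with "frame" (384x512x3 uint8, red, green, blue), "depth" (384x512 float32, m along the optical axis (not along the pixel's ray), 0 where there is no reading), "K" (3x3 intrinsics, pixels), "rvec" (rotation vector, rad) and "tvec" (3), from world to camera coordinates, as OpenCV has them. Camera axes: x right, y down, z forward; pixel columns grow to the right and rows downward; lengths in m; the calibration is good to about 2 mm. A picture is of the moment at which its call begins.
- manip.job_done(): hands the job in, once; it reports no verdict.
The state is a dict: "time": time; "joint_pos": joint angles; "joint_velocities": joint speeds; "joint_efforts": joint torques, N m; "eef_pos": TCP position; "tool_rot": TCP orientation; "force": force on the tool from outside, world axes, zero at the start; "wrist_torque": the same for the moment, N m; "gripper_width": finger opening in m.
Only numpy, scipy, OpenCV 4.12 (cv2) and the standard library are available. Lean on these libraries where they do the work, as an engineer would, in place of code of your own. Each camera call takes 0.05 s, during which the arm holds its last target.

## Working session

There is one attempt and no reset: what is moved stays moved. The work goes in short steps, Python scripts to look and compute and a tool call to move; the robot and the scene stay as the last step left them, time stands still between calls to the robot, and variables do not carry over. Pictures are saved under pics/ and viewed, and the job is handed in when it is done.

Besides the shell and the picture viewer there is one more tool, called as name(argument=value, ...) on one line, values as JSON. step_arm: Moves the arm, as the interface text tells. Its arguments: {"type":"object","properties":{"series":{"type":"array"},"newtons":{"type":"number"}},"required":["series"]}

```bash
ls; mkdir -p pics; python3 - <<'E'
from workcell import manip
import cv2,numpy as np
for n in ["scene","side","wrist"]:
    c=manip.capture(n); cv2.imwrite(f"pics/{n}0.png",cv2.resize(c["frame"][:,:,::-1],(768,576)))
    R=cv2.Rodrigues(c["rvec"])[0]; print(n,(-R.T@c["tvec"].ravel()).round(3),R[2].round(2))
o=manip.get_obs()
for k,v in o.items(): print(k,np.round(v,3).tolist())
print(manip.grip_point_offset)
E
```

```text
pics
scene [-0.072  0.636  0.512] [ 0.64 -0.66 -0.41]
side [ 0.389 -0.833  0.796] [ 0.14  0.76 -0.64]
wrist [ 0.235 -0.637  0.384] [-0.26 -0.06 -0.96]
time 0.15
joint_pos [1.182, 0.427, 0.074, 1.606, -0.034, 1.111, -0.067]
joint_velocities [0.001, -0.002, -0.0, -0.002, 0.001, 0.001, 0.001]
joint_efforts [0.006, -93.628, 3.669, -45.443, -0.049, 0.018, 0.0]
eef_pos [0.16, -0.656, 0.205]
tool_rot [[0.972, 0.236, -0.0], [0.236, -0.972, 0.001], [-0.0, -0.001, -1.0]]
force [0.27, 0.886, -0.51]
wrist_torque [0.013, -0.052, -0.009]
gripper_width 0.094
0.0188
```

View pics/scene0.png

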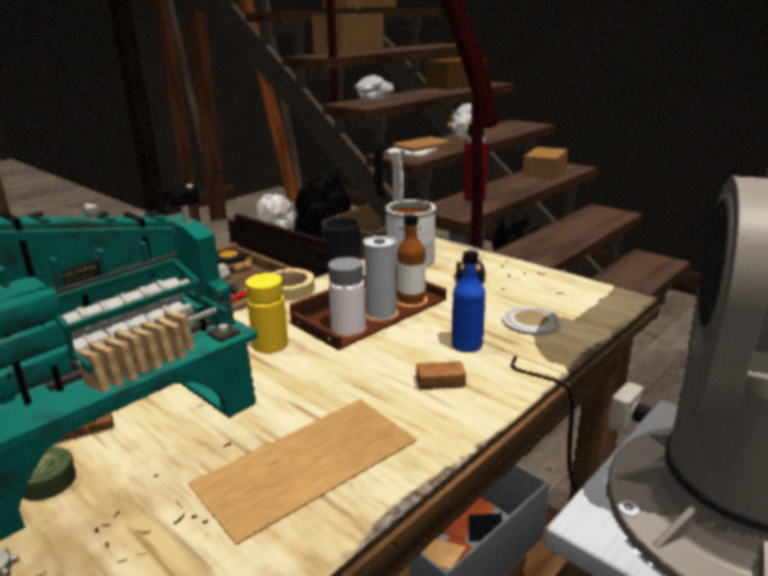

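View pics/side0.png

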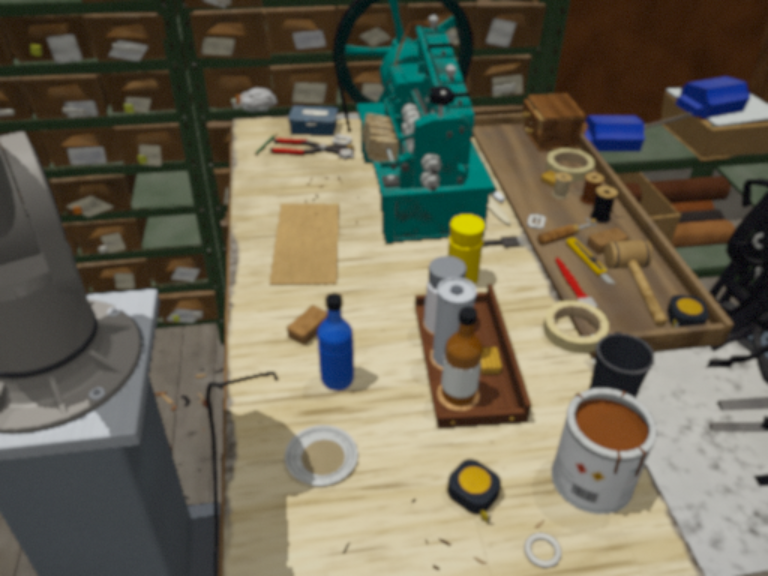

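View pics/wrist0.png

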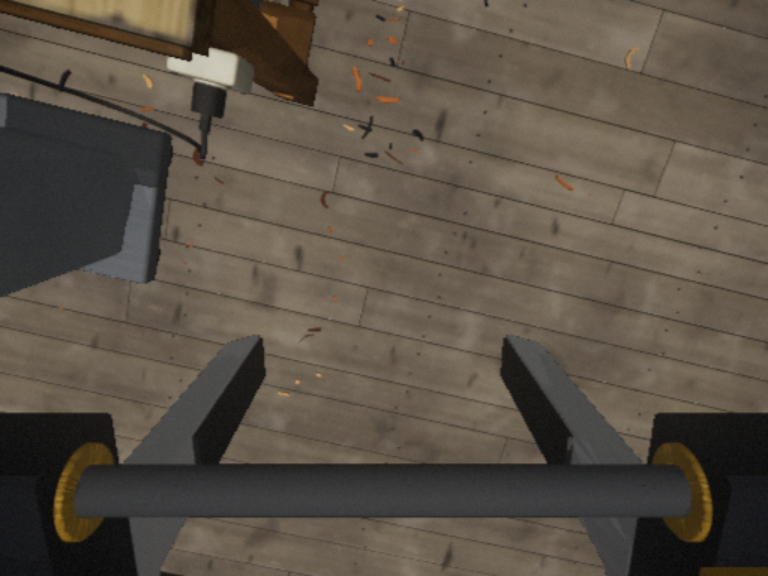

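```bash
cat > h.py <<'E'
from workcell import manip
import cv2,numpy as np
def cap(n): return manip.capture(n)
def cloud(c):
    d=c["depth"];K=c["K"];R=cv2.Rodrigues(c["rvec"])[0];t=np.ravel(c["tvec"])
    v,u=np.mgrid[:d.shape[0],:d.shape[1]]
    P=np.stack([(u-K[0,2])/K[0,0]*d,(v-K[1,2])/K[1,1]*d,d],-1)
    W=(P-t)@R; W[d==0]=np.nan; return W
def proj(c,p): return cv2.projectPoints(np.float64(p).reshape(-1,3),c["rvec"],c["tvec"],c["K"],None)[0].reshape(-1,2)
def onplane(c,uv,z):
    R=cv2.Rodrigues(c["rvec"])[0];t=np.ravel(c["tvec"]);o=-R.T@t
    uv=np.float64(uv).reshape(-1,2); r=np.c_[uv,np.ones(len(uv))]@np.linalg.inv(c["K"]).T@R
    return o+r*((z-o[2])/r[:,2])[:,None]
def crop(c,u0,v0,u1,v1,name,s=4):
    cv2.imwrite("pics/"+name,cv2.resize(c["frame"][v0:v1,u0:u1,::-1],None,fx=s,fy=s,interpolation=cv2.INTER_CUBIC))
E
python3 - <<'E'
from h import *
c=cap("side");np.savez("side0.npz",**c)
W=cloud(c)
crop(c,260,130,390,290,"s1.png",4)
# topdown orthomap
s=cap("scene");np.savez("scene0.npz",**s);Ws=cloud(s)
crop(s,140,130,390,370,"sc1.png",3)
img=np.zeros((560,700,3),np.uint8)  # rows: x .3-.86 ; cols y .5..-.55 (1.5mm)
for cc,WW in((s,Ws),(c,W)):
    ok=np.isfinite(WW[...,2])&(WW[...,2]>-.01)&(WW[...,2]<.25)
    p=WW[ok];col=cc["frame"][ok][:,::-1];o=np.argsort(p[:,2]);p=p[o];col=col[o]
    r=((.95-p[:,0])/.0015).astype(int);q=((.5-p[:,1])/.0015).astype(int)
    m=(r>=0)&(r<560)&(q>=0)&(q<700)
    img[r[m],q[m]]=col[m]
cv2.imwrite("pics/top.png",img)
E
```

```text
(no output)
```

View pics/top.png

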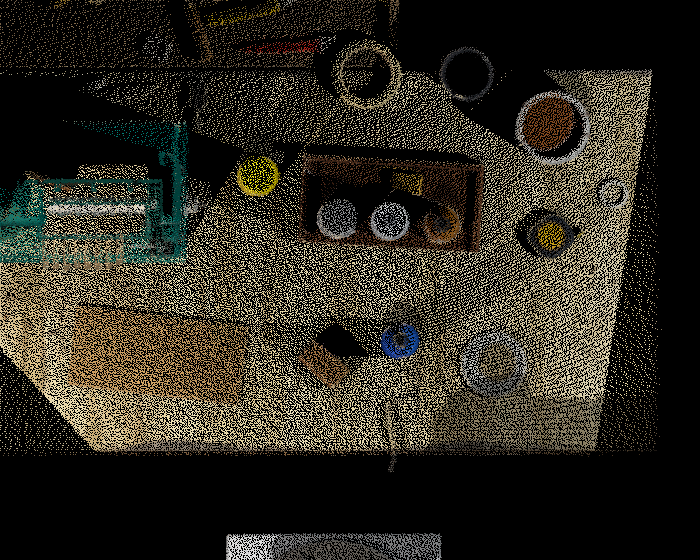

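View pics/s1.png

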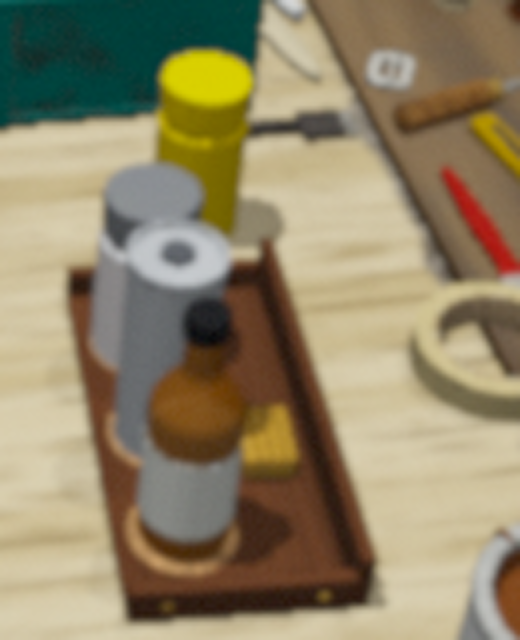

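View pics/sc1.png

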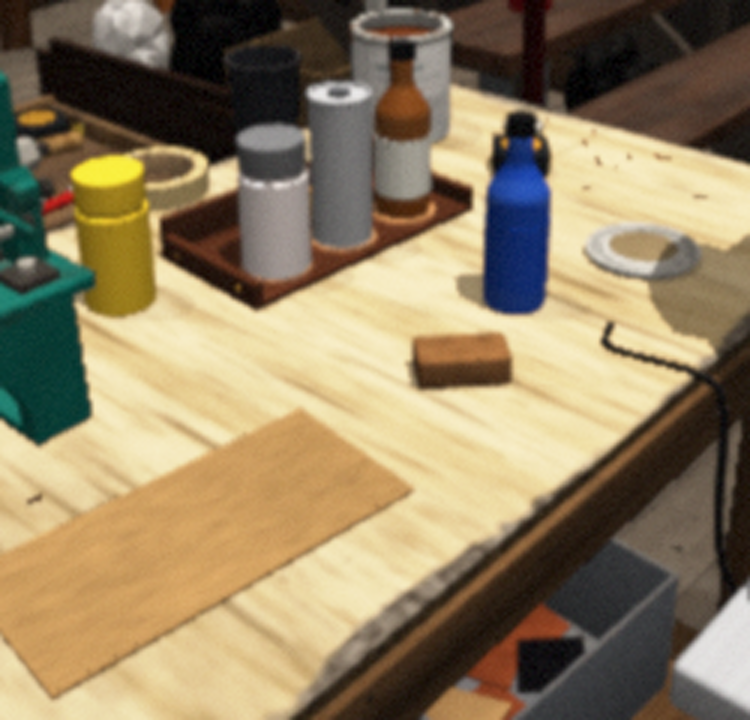

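```bash
cat > fit.py <<'E'
from h import *
from scipy.optimize import least_squares
def load(f): return dict(np.load(f))
def cyl(Ws,x,y,z0,z1,r,rad=None):
    P=np.concatenate([W.reshape(-1,3) for W in Ws]);P=P[np.isfinite(P[:,2])]
    m=(P[:,2]>z0)&(P[:,2]<z1)&(np.hypot(P[:,0]-x,P[:,1]-y)<r+.012);P=P[m]
    f=lambda q:np.hypot(P[:,0]-q[0],P[:,1]-q[1])-r
    s=least_squares(f,[x,y],loss="soft_l1",f_scale=.002)
    return s.x.round(4),len(P),round(float(np.median(np.abs(f(s.x)))),4)
E
python3 - <<'E'
from fit import *
a=load("side0.npz");b=load("scene0.npz");Wa,Wb=cloud(a),cloud(b)
for n,rc,z0,z1,r in(("jar",(218,337),.02,.09,.030),("can",(222,388),.02,.14,.028),("bot",(224,442),.02,.095,.026),("blue",(341,400),.02,.09,.026),("yel",(176,258),.02,.08,.03)):
    x=.95-rc[0]*.0015;y=.5-rc[1]*.0015
    print(n,cyl([Wa],x,y,z0,z1,r),cyl([Wb],x,y,z0,z1,r),cyl([Wa,Wb],x,y,z0,z1,r))
# table, mat z, stand, lid
def pts(x0,x1,y0,y1,z0,z1,W): 
    P=W.reshape(-1,3);return P[(P[:,0]>x0)&(P[:,0]<x1)&(P[:,1]>y0)&(P[:,1]<y1)&(P[:,2]>z0)&(P[:,2]<z1)]
for W in(Wa,Wb): 
    P=pts(.38,.5,-.05,-.02,-.03,.03,W);print("table",len(P),P[:,2].mean() if len(P) else 0)
    P=pts(.40,.46,.2,.36,-.03,.03,W);print("mat",len(P),P[:,2].mean() if len(P) else 0)
    P=pts(.39,.42,-.25,-.22,-.03,.03,W);print("lid",len(P),P[:,2].mean() if len(P) else 0)
    # lid rim
    P=pts(.33,.47,-.32,-.16,.005,.02,W);print("rim",len(P),P.min(0),P.max(0))
    # stand rail top
    P=pts(.6,.76,-.25,.07,.036,.048,W);P=P[P[:,0]>.68];print("rail",len(P)); 
    if len(P)>20: print(cv2.minAreaRect(np.float32(P[:,:2]*1000)))
    P=pts(.54,.75,-.25,.07,.018,.034,W);print("cheek",len(P),cv2.minAreaRect(np.float32(P[:,:2]*1000)) if len(P) else 0)
    # wax
    P=pts(.63,.72,-.16,-.05,.021,.034,W);print("wax",len(P)) 
    if len(P)>20: print(P.mean(0),cv2.minAreaRect(np.float32(P[:,:2]*1000)))
E
```

```text
jar (array([ 0.6239, -0.0064]), 160, 0.0007) (array([ 0.6244, -0.0077]), 583, 0.0009) (array([ 0.6244, -0.0076]), 743, 0.0008)
can (array([ 0.6197, -0.0836]), 478, 0.0008) (array([ 0.6198, -0.0865]), 860, 0.001) (array([ 0.6204, -0.0856]), 1338, 0.001)
bot (array([ 0.614 , -0.1622]), 582, 0.0006) (array([ 0.6139, -0.163 ]), 471, 0.001) (array([ 0.6141, -0.1625]), 1053, 0.0008)
blue (array([ 0.4394, -0.0997]), 529, 0.0006) (array([ 0.4395, -0.1001]), 568, 0.0008) (array([ 0.4395, -0.0999]), 1097, 0.0007)
yel (array([0.6876, 0.1147]), 233, 0.0009) (array([0.688 , 0.1128]), 507, 0.0008) (array([0.6881, 0.1136]), 740, 0.001)
table 251 0.0037644217955887854
mat 670 0.007037603101239528
lid 173 0.009219698608985059
rim 1554 [ 0.33003565 -0.31984623  0.00500017] [ 0.46658277 -0.16060297  0.01437782]
rail 419
((706.302734375, -91.15386962890625), (269.8651123046875, 11.929282188415527), 87.00013732910156)
cheek 1015 ((645.0615234375, -87.29844665527344), (274.0185546875, 132.3690185546875), 86.34719848632812)
wax 257
[ 0.68177369 -0.11193137  0.02757934] ((680.9261474609375, -101.60270690917969), (106.68753051757812, 44.54061508178711), 85.37570190429688)
table 204 0.0013125923304415262
mat 1892 0.005245428183952414
lid 61 0.008142307216944386
rim 498 [ 0.35355229 -0.29113009  0.00505759] [ 0.45319356 -0.1910879   0.01168243]
rail 113
((704.2421875, -86.07002258300781), (263.0289306640625, 11.698535919189453), 85.45069122314453)
cheek 715 ((643.12890625, -86.43211364746094), (273.524658203125, 132.75997924804688), 85.73712921142578)
wax 16
```

```bash
python3 - <<'E'
from fit import *
a=load("side0.npz");b=load("scene0.npz");Wa,Wb=cloud(a),cloud(b)
for c,W,n in((a,Wa,"side"),(b,Wb,"scene")):
    hsv=cv2.cvtColor(c["frame"],cv2.COLOR_RGB2HSV)
    P=W.reshape(-1,3); H=hsv.reshape(-1,3).astype(int)
    # wax
    m=(abs(P[:,0]-.675)<.06)&(P[:,1]>-.18)&(P[:,1]<-.03)&(P[:,2]>.0)&(P[:,2]<.035)&(H[:,0]>16)&(H[:,0]<30)&(H[:,1]>120)&(H[:,2]>90)
    print(n,"wax",m.sum(),P[m].mean(0) if m.any() else 0, cv2.minAreaRect(np.float32(P[m][:,:2]*1000)) if m.sum()>5 else 0, np.median(P[m],0) if m.any() else 0)
    # rim: bright grey low saturation ring
    m=(abs(P[:,0]-.405)<.07)&(abs(P[:,1]+.24)<.075)&(H[:,1]<50)&(P[:,2]>.002)&(P[:,2]<.02)
    q=np.float32(P[m][:,:2]*1000); print("lid",m.sum(),cv2.minEnclosingCircle(q), cv2.fitEllipse(cv2.convexHull(q)))
    # mat
    m=(P[:,0]>.3)&(P[:,0]<.53)&(P[:,1]>.05)&(P[:,1]<.45)&(abs(P[:,2]-.005)<.008)
    print(np.median(H[m&(abs(P[:,0]-.42)<.03)&(abs(P[:,1]-.26)<.08)],0), np.median(H[m&(P[:,0]>.5)],0))
crop(a,175,125,235,195,"mat_s.png",8)
crop(a,325,225,345,245,"wax_s.png",20)
crop(a,185,280,245,330,"lid_s.png",10)
crop(b,120,260,285,365,"mat_c.png",4)
E
```

```text
side wax 218 [ 0.67645782 -0.11542609  0.02556255] ((681.1187133789062, -105.43992614746094), (64.521484375, 33.93886947631836), 71.50395202636719) [ 0.67649596 -0.11781759  0.02751307]
lid 1111 ((410.8781433105469, -238.79019165039062), 56.65310287475586) ((406.8264465332031, -237.4818878173828), (100.48700714111328, 108.54158020019531), 121.0301513671875)
[ 19. 117. 180.] [ 22.  63. 199.]
scene wax 0 0 0 0
lid 354 ((406.89544677734375, -243.1410675048828), 53.975830078125) ((405.0044250488281, -240.67611694335938), (94.7586898803711, 103.98174285888672), 63.673274993896484)
[ 17. 136. 205.] [ 21.  83. 230.]
```

View pics/mat_s.png

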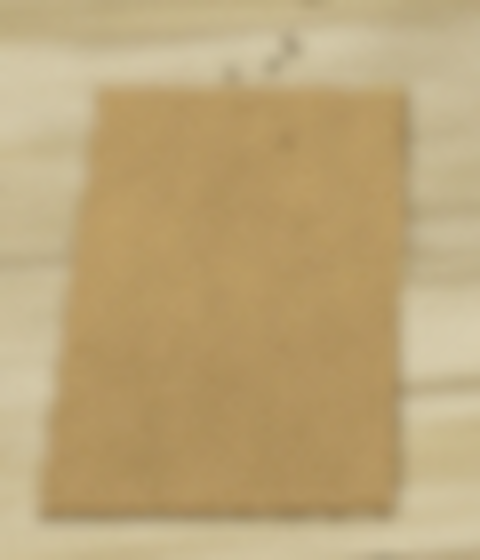

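View pics/mat_c.png

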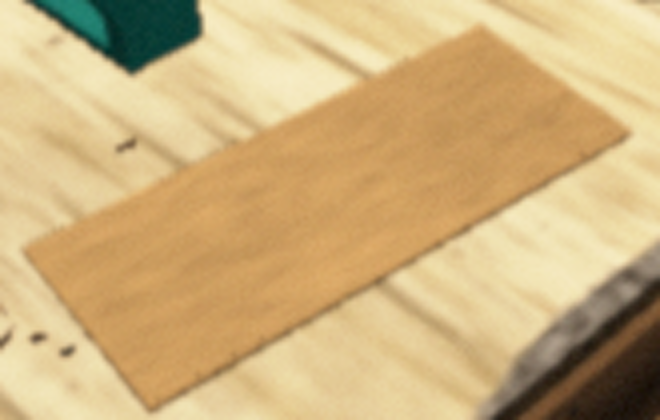

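View pics/lid_s.png

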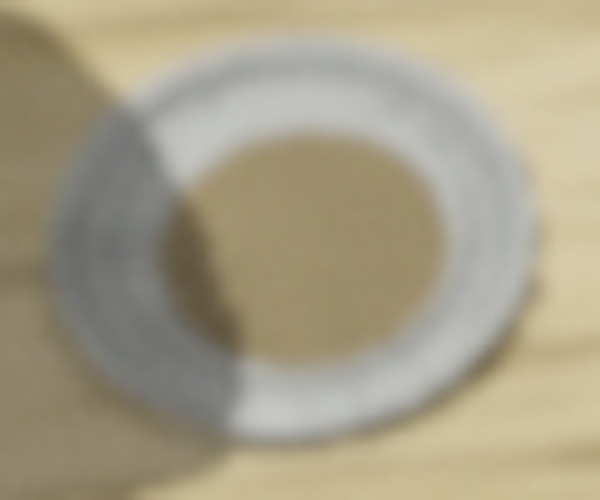

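```bash
python3 - <<'E'
from fit import *
a=load("side0.npz");b=load("scene0.npz")
A=np.array([(98,90),(410,92),(393,516),(42,516)])/8+(175,125)-.44
B=np.array([(24,250),(482,25),(631,133),(150,412)])/4+(120,260)-.4
for c,q in((a,A),(b,B)):
    p=onplane(c,q,.004);print(p.round(4)[:,:2].tolist(),p.mean(0).round(4),cv2.minAreaRect(np.float32(p[:,:2]*1000)))
L=np.array([(290,40),(290,440),(52,245),(535,235)])/10+(185,280)-.45
print(onplane(a,L,.006).round(4))
W=np.array([(242,405),(292,403),(299,470),(243,472)])/4+(260,130)-.4
# wax visible top/bottom: top-right corner, bottom right
print(onplane(a,W,.026).round(4))
E
```

```text
[[0.3749, 0.398], [0.4938, 0.3811], [0.4614, 0.1257], [0.3461, 0.1416]] [0.4191 0.2616 0.004 ] ((418.17999267578125, 261.8788146972656), (259.2469177246094, 119.9927978515625), 82.78266143798828)
[[0.4909, 0.3842], [0.4601, 0.1271], [0.3426, 0.1432], [0.3728, 0.3992]] [0.4166 0.2634 0.004 ] ((416.48883056640625, 263.1465759277344), (259.78759765625, 119.00409698486328), 83.17341613769531)
[[ 0.408  -0.1896  0.006 ]
 [ 0.3996 -0.289   0.006 ]
 [ 0.3554 -0.2354  0.006 ]
 [ 0.4534 -0.2474  0.006 ]]
[[ 0.6682 -0.0856  0.026 ]
 [ 0.698  -0.0881  0.026 ]
 [ 0.6869 -0.1411  0.026 ]
 [ 0.6549 -0.1381  0.026 ]]
```

View pics/wax_s.png

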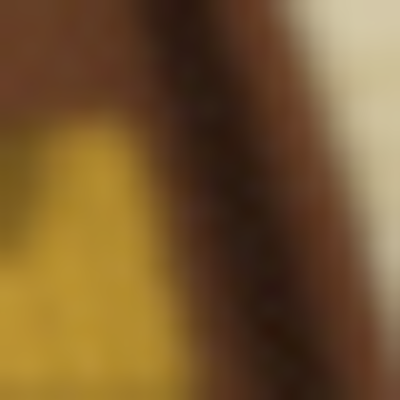

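step_arm(series=[[[0.035,0,-0.02,0,0,-0.055,0.09],[0.04,0,-0.02,0,0,-0.06,0.09],[0.04,0,-0.02,0,0,-0.06,0.09],[0.04,0,-0.02,0,0,-0.06,0.09],[0.04,0,-0.01,0,0,-0.06,0.09],[0.04,0,0,0,0,-0.06,0.09],[0.04,0,0,0,0,-0.06,0.09],[0.04,0,0,0,0,-0.06,0.09],[0.04,0,0,0,0,-0.06,0.09],[0.04,0,0,0,0,-0.06,0.09]]], newtons=20)

```text
time: 1.08
eef_pos: [0.4971, -0.4667, 0.2945]
tool_rot: [[0.667, 0.745, -0.004], [0.745, -0.667, 0.0], [-0.003, -0.003, -1.0]]
force: [-0.2, -0.1, -1.2]
gripper_width: 0.0899
```

step_arm(series=[[[0.04,0,0,0,0,-0.062,0.09],[0.04,-0.003,0,0,0,-0.062,0.09],[0.04,-0.003,0,0,0,-0.062,0.09],[0.04,-0.003,0,0,0,-0.062,0.09],[0.04,-0.003,0,0,0,-0.062,0.09],[0.04,-0.003,0,0,0,-0.062,0.09],[0.04,-0.003,0,0,0,-0.062,0.09],[0.04,-0.003,0,0,0,-0.062,0.09],[0.04,-0.003,0,0,0,-0.062,0.09],[0.04,-0.003,0,0,0,-0.062,0.09]]])

```text
time: 1.92
eef_pos: [0.6459, -0.0863, 0.2918]
tool_rot: [[0.079, 0.997, -0.005], [0.997, -0.079, 0.001], [0.001, -0.005, -1.0]]
force: [0.3, -0.1, -0.6]
gripper_width: 0.0897
```

```bash
cat > st.py <<'E'
import sys
from h import *
o=manip.get_obs(); R=np.array(o["tool_rot"]);p=np.array(o["eef_pos"])
print("t",round(o["time"],2),"p",p.round(4),"w",round(o["gripper_width"],4),"F",np.round(o["force"],1),"j",np.round(o["joint_pos"],2))
if len(sys.argv)>=4:
    t=np.array([float(x) for x in sys.argv[1:4]]); ang=np.radians(float(sys.argv[4])) if len(sys.argv)>4 else 0.
    # target: tool y at angle ang in world, z down
    y=np.array([np.cos(ang),np.sin(ang),0]);z=np.array([0,0,-1.]);T=np.stack([np.cross(y,z),y,z],1)
    print("d",(R.T@(t-p)).round(4),"rv",cv2.Rodrigues(R.T@T)[0].ravel().round(4),"d in final axes",(T.T@(t-p)).round(4))
E
python3 st.py .624 -.007 .20 0
```

```text
t 1.92 p [ 0.6459 -0.0863  0.2918] w 0.0897 F [ 0.3 -0.1 -0.6] j [ 0.35  0.36 -0.42  1.53  0.15  1.29 -0.17]
d [ 0.0773 -0.0276  0.092 ] rv [-0.0053 -0.0008 -0.0792] d in final axes [ 0.0793 -0.0219  0.0918]
```

step_arm(series=[[[0.038,-0.013,0,-0.003,0,-0.04,0.08],[0.039,-0.011,0,-0.002,0,-0.039,0.08],[0,0,0.035,0,0,0,0.08],[0,0,0.035,0,0,0,0.08],[0,0,0,0,0,0,0.08]]])

```text
time: 2.33
eef_pos: [0.626, 0.0085, 0.2223]
tool_rot: [[-0.024, 1.0, 0.005], [1.0, 0.024, 0.005], [0.005, 0.005, -1.0]]
force: [-0.9, 0.7, -0.4]
gripper_width: 0.0799
```

```bash
python3 st.py .624 -.007 .20 0; python3 - <<'E'
from fit import *
c=cap("wrist");np.savez("w1.npz",**c)
cv2.imwrite("pics/w1.png",cv2.resize(c["frame"][:,:,::-1],(768,576)))
W=cloud(c)
print(np.nanmin(W[...,2]))
for n,x,y,r in(("jar",.624,-.007,.029),("can",.62,-.085,.028)):
    P=W.reshape(-1,3);z=.128 if n=="jar" else .148
    m=(abs(P[:,2]-z)<.008)&(np.hypot(P[:,0]-x,P[:,1]-y)<.045);Q=P[m]
    if m.sum()>5: print(n,m.sum(),Q.mean(0),cv2.minEnclosingCircle(np.float32(Q[:,:2]*1000)))
E
```

```text
t 2.33 p [0.626  0.0085 0.2223] w 0.0799 F [-0.9  0.7 -0.4] j [ 0.25  0.37 -0.47  1.68  0.18  1.13 -0.24]
d [-0.0156 -0.0025  0.0222] rv [ 0.0048 -0.005   0.0242] d in final axes [-0.0155 -0.002   0.0223]
-0.7886572161902609
jar 3129 [ 0.62558003 -0.00450744  0.1274505 ] ((625.5123291015625, -6.011630535125732), 28.85144805908203)
can 1952 [ 0.62049018 -0.07603198  0.14474281] ((620.6575317382812, -83.5373306274414), 27.809650421142578)
```

View pics/w1.png

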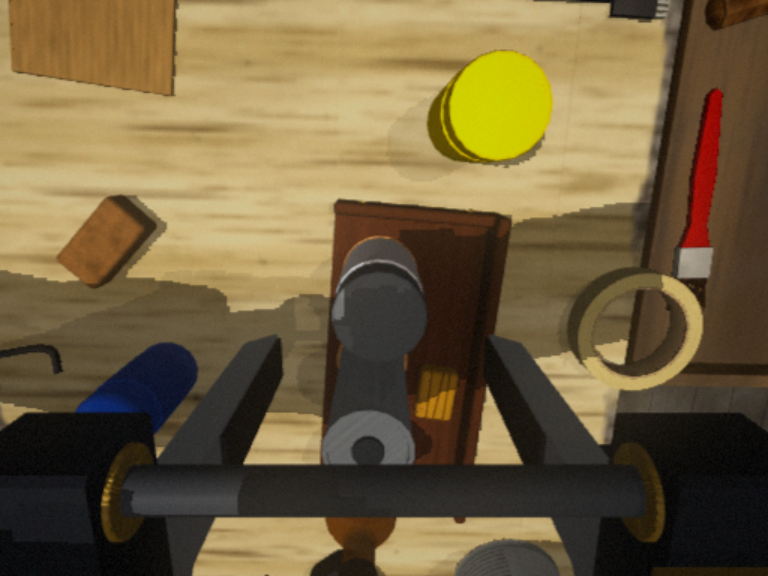

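step_arm(series=[[[-0.0152,-0.001,0.02,0.004,-0.004,0.024,0.08],[0,0,0.03,0,0,0,0.08],[0,0,0.03,0,0,0,0.08],[0,0,0,0,0,0,0.08]]])

```text
time: 2.72
eef_pos: [0.6317, -0.0104, 0.1516]
tool_rot: [[0.006, 1.0, 0.011], [1.0, -0.006, -0.001], [-0.0, 0.011, -1.0]]
force: [-0.8, -0.1, -0.6]
gripper_width: 0.0802
```

```bash
python3 st.py .625 -.0065 .099 0
```

```text
t 2.72 p [ 0.6317 -0.0104  0.1516] w 0.0802 F [-0.8 -0.1 -0.6] j [ 0.25  0.44 -0.44  1.75  0.22  1.   -0.28]
d [ 0.0039 -0.0073  0.0525] rv [ 0.0115  0.0005 -0.0063] d in final axes [ 0.0039 -0.0067  0.0526]
```

step_arm(series=[[[0.004,-0.007,0.01,0.011,0,-0.006,0.08],[0,0,0.02,0,0,0,0.08],[0,0,0,0,0,0,0.08]]])

```text
time: 2.97
eef_pos: [0.6272, -0.0076, 0.1265]
tool_rot: [[0.003, 1.0, 0.004], [1.0, -0.003, -0.001], [-0.001, 0.004, -1.0]]
force: [-0.8, -0.2, -0.8]
gripper_width: 0.0798
```

```bash
python3 st.py .625 -.0065 .099 0
```

```text
t 2.97 p [ 0.6272 -0.0076  0.1265] w 0.0798 F [-0.8 -0.2 -0.8] j [ 0.25  0.46 -0.44  1.77  0.23  0.96 -0.29]
d [ 0.0012 -0.0024  0.0275] rv [ 0.0039  0.0009 -0.003 ] d in final axes [ 0.0011 -0.0022  0.0275]
```

step_arm(series=[[[0.001,-0.003,0.015,0.004,0,-0.003,0.08],[0,0,0.013,0,0,0,0.08],[0,-0.001,0.002,0,0,0,0.08],[0,0,0,0,0,0,0.05],[0,0,0,0,0,0,0.05],[0,0,0,0,0,0,0.05],[0,0,0,0,0,0,0.05]]])

```text
time: 3.55
eef_pos: [0.6265, -0.0063, 0.1024]
tool_rot: [[0.0, 1.0, 0.006], [1.0, -0.0, -0.001], [-0.001, 0.006, -1.0]]
force: [-0.1, 0.1, -2.9]
gripper_width: 0.0577
```

```bash
python3 st.py .625 -.0065 .099 0
```

```text
t 3.55 p [ 0.6265 -0.0063  0.1024] w 0.0577 F [-0.1  0.1 -2.9] j [ 0.24  0.49 -0.43  1.79  0.25  0.91 -0.31]
d [-0.0002 -0.0015  0.0034] rv [ 0.0062  0.0013 -0.0002] d in final axes [-0.0002 -0.0015  0.0034]
```

step_arm(series=[[[0,0,-0.02,0,0,0,0.05],[0,0,-0.03,0,0,0,0.05],[0,-0.005,-0.03,0,0,0,0.05],[0.01,-0.015,0,0,0,0,0.05],[0.018,-0.025,0,0,0,0,0.05],[0.018,-0.025,0,0,0,0,0.05],[0.018,-0.025,0,0,0,0,0.05],[0.018,-0.025,0,0,0,0,0.05],[0.018,-0.025,0,0,0,0,0.05],[0.025,-0.025,0,0,0,0,0.05]]])

```text
time: 4.38
eef_pos: [0.4529, 0.1177, 0.1858]
tool_rot: [[0.01, 1.0, 0.007], [1.0, -0.01, -0.002], [-0.002, 0.007, -1.0]]
force: [0.9, 0.8, -2.8]
gripper_width: 0.0579
```

```bash
python3 st.py .4275 .342 .1 0
```

```text
t 4.38 p [0.4529 0.1177 0.1858] w 0.0579 F [ 0.9  0.8 -2.8] j [ 0.14  0.14 -0.58  2.05  0.1   0.97 -0.5 ]
d [ 0.2243 -0.0282  0.085 ] rv [ 0.0074  0.0024 -0.0101] d in final axes [ 0.2243 -0.0254  0.0858]
```

step_arm(series=[[[0.03,-0.004,0,0.007,0.002,-0.01,0.05],[0.032,-0.004,0,0,0,0,0.05],[0.032,-0.004,0,0,0,0,0.05],[0.032,-0.004,0,0,0,0,0.05],[0.032,-0.004,0.01,0,0,0,0.05],[0.03,-0.004,0.01,0,0,0,0.05],[0.02,-0.002,0.01,0,0,0,0.05],[0.01,0,0.02,0,0,0,0.05],[0,0,0.01,0,0,0,0.05],[0,0,0,0,0,0,0.05]]])

```text
time: 5.22
eef_pos: [0.4186, 0.3503, 0.1274]
tool_rot: [[-0.005, 1.0, 0.007], [1.0, 0.005, 0.0], [0.0, 0.007, -1.0]]
force: [0.3, -0.4, -3.6]
gripper_width: 0.0575
```

```bash
python3 st.py .4275 .342 .0984 0
```

```text
t 5.22 p [0.4186 0.3503 0.1274] w 0.0575 F [ 0.3 -0.4 -3.6] j [-0.27  0.37 -0.67  1.94  0.3   0.92 -1.08]
d [-0.0083  0.0087  0.029 ] rv [ 0.0067 -0.0005  0.0052] d in final axes [-0.0083  0.0089  0.029 ]
```

step_arm(series=[[[-0.006,0.008,0.01,0.007,0,0.005,0.05],[-0.002,0.001,0.01,0,0,0,0.05],[0,0,0.005,0,0,0,0.05],[0,0,0,0,0,0,0.05]]])

```text
time: 5.55
eef_pos: [0.4299, 0.3386, 0.1018]
tool_rot: [[0.003, 1.0, 0.0], [1.0, -0.003, -0.001], [-0.001, 0.0, -1.0]]
force: [-0.5, -0.8, -3.2]
gripper_width: 0.0577
```

```bash
python3 st.py .4275 .342 .0984 0
```

```text
t 5.55 p [0.4299 0.3386 0.1018] w 0.0577 F [-0.5 -0.8 -3.2] j [-0.26  0.41 -0.65  1.96  0.32  0.88 -1.08]
d [ 0.0034 -0.0024  0.0034] rv [ 0.0003  0.0008 -0.0033] d in final axes [ 0.0034 -0.0024  0.0034]
```

Lower the last 3 mm, then release and rise.

step_arm(series=[[[0.001,0,0.003,0,0,0,0.05],[0,0,0.001,0,0,0,0.05]]])

```text
time: 5.72
eef_pos: [0.4306, 0.3387, 0.0983]
tool_rot: [[0.006, 1.0, 0.001], [1.0, -0.006, -0.001], [-0.001, 0.001, -1.0]]
force: [-4.7, -0.1, 6.2]
gripper_width: 0.0577
```

step_arm(series=[[[0,0,0.0005,0,0,0,0.05],[0,0,0,0,0,0,0.08],[0,0,0,0,0,0,0.08],[0,0,0,0,0,0,0.08],[0,0,-0.02,0,0,0,0.08],[0,0,-0.03,0,0,0,0.08]]])

```text
time: 6.22
eef_pos: [0.4291, 0.3379, 0.1463]
tool_rot: [[0.005, 1.0, -0.002], [1.0, -0.005, -0.003], [-0.003, -0.002, -1.0]]
force: [-0.5, -1.6, 0.4]
gripper_width: 0.0798
```

```bash
python3 st.py .62 -.085 .22 0;python3 - <<'E'
from fit import *
c=cap("scene");cv2.imwrite("pics/c2.png",cv2.resize(c["frame"][:,:,::-1],(768,576)))
print(cyl([cloud(c)],.43,.34,.02,.08,.03), cyl([cloud(c)],.62,-.085,.02,.13,.028))
E
```

```text
t 6.22 p [0.4291 0.3379 0.1463] w 0.0798 F [-0.5 -1.6  0.4] j [-0.23  0.36 -0.67  1.92  0.27  0.96 -1.03]
d [-0.4222  0.1927 -0.073 ] rv [-0.0023  0.0029 -0.0047] d in final axes [-0.4229  0.1909 -0.0737]
(array([0.4281, 0.3373]), 1028, 0.0005) (array([ 0.6199, -0.0864]), 786, 0.0011)
```

View pics/c2.png

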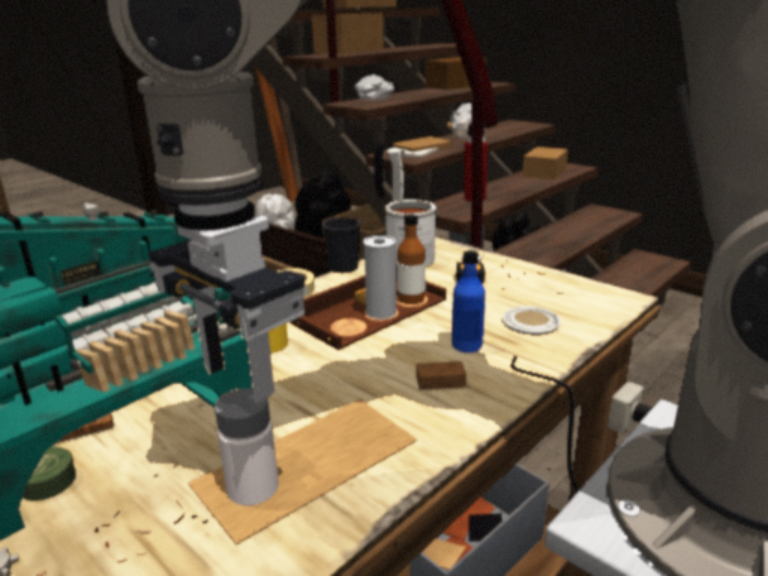

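step_arm(series=[[[-0.015,0,-0.03,0,0,0,0.08],[-0.03,0.002,-0.02,0,0,0,0.08],[-0.038,0.004,0,0,0,0,0.08],[-0.038,0.004,0,0,0,0,0.08],[-0.038,0.004,0,0,0,0,0.08],[-0.038,0.008,0,0,0,0,0.08],[-0.032,0.02,0,0,0,0,0.08],[-0.03,0.025,0,0,0,0,0.08],[-0.03,0.025,0,0,0,0,0.08],[-0.03,0.025,0,0,0,0,0.08]]])

```text
time: 7.1
eef_pos: [0.55, 0.0163, 0.2122]
tool_rot: [[-0.009, 1.0, 0.019], [1.0, 0.009, 0.004], [0.004, 0.019, -1.0]]
force: [0.5, 0.7, 0.1]
gripper_width: 0.0798
```

```bash
python3 st.py .62 -.085 .20 0
```

```text
t 7.1 p [0.55   0.0163 0.2122] w 0.0798 F [0.5 0.7 0.1] j [ 0.28  0.24 -0.5   1.87  0.13  1.04 -0.26]
d [-0.102   0.0688  0.013 ] rv [ 0.0186 -0.0042  0.0092] d in final axes [-0.1013  0.07    0.0122]
```

step_arm(series=[[[-0.034,0.023,0,0.018,-0.004,0.009,0.08],[-0.034,0.023,0,0,0,0,0.08],[-0.026,0.017,0,0,0,0,0.08],[0,0,0,0,0,0,0.08]]])

```text
time: 7.43
eef_pos: [0.6178, -0.0882, 0.2129]
tool_rot: [[0.008, 1.0, 0.004], [1.0, -0.008, -0.003], [-0.003, 0.004, -1.0]]
force: [-0.1, 0.2, -1.0]
gripper_width: 0.0799
```

```bash
python3 st.py .62 -.085 .1 0; python3 - <<'E'
from fit import *
c=cap("wrist");np.savez("w2.npz",**c)
cv2.imwrite("pics/w2.png",cv2.resize(c["frame"][:,:,::-1],(768,576)))
P=cloud(c).reshape(-1,3)
m=(abs(P[:,2]-.147)<.008)&(np.hypot(P[:,0]-.62,P[:,1]+.085)<.045);Q=P[m]
print(m.sum(),Q.mean(0),cv2.minEnclosingCircle(np.float32(Q[:,:2]*1000)))
E
```

```text
t 7.43 p [ 0.6178 -0.0882  0.2129] w 0.0799 F [-0.1  0.2 -1. ] j [ 0.37  0.37 -0.43  1.7   0.17  1.11 -0.12]
d [0.0036 0.0017 0.1129] rv [ 0.0038  0.0034 -0.0075] d in final axes [0.0032 0.0022 0.1129]
3735 [ 0.62067848 -0.08393437  0.14471562] ((620.687744140625, -84.29373931884766), 27.989639282226562)
```

View pics/w2.png

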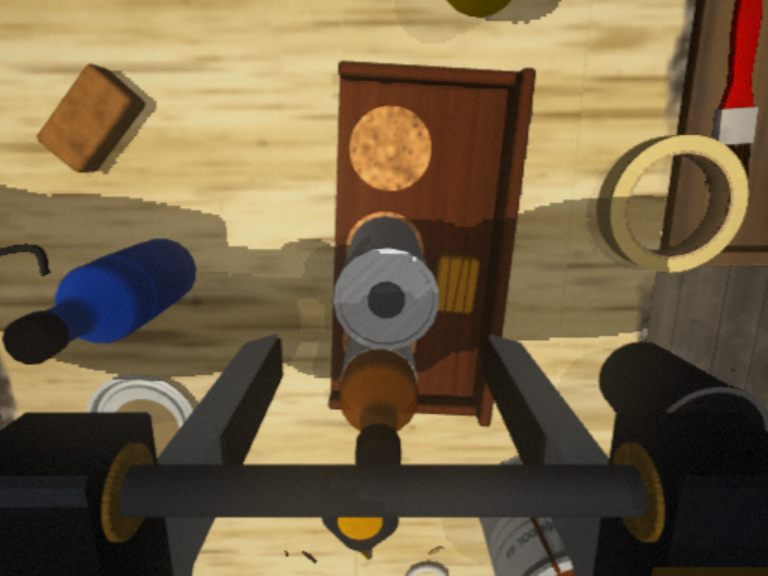

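```bash
python3 - <<'E'
from fit import *
c=load("w2.npz")
f=lambda q,z:onplane(c,(np.array(q)+.5)/1.5-.5,z).round(4)
print(f([(390.5,106),(390.5,191),(349,148.5),(432,148.5),(390.5,148.5)],.008))
w=f([(444,257),(479,258),(474,312),(438,311)],.026);print(w,w.mean(0))
P=cloud(c).reshape(-1,3)
for z,n in((.008,"board"),(0,"table")):
    m=(abs(P[:,0]-.64)<.03)&(abs(P[:,1]-(-.0)) <.03) if n=="board" else (abs(P[:,0]-.5)<.03)&(abs(P[:,1]+.02)<.03)
    print(n,np.nanmedian(P[m],0))
E
```

```text
[[ 0.6266  0.0239  0.008 ]
 [ 0.6263 -0.0379  0.008 ]
 [ 0.5951 -0.006   0.008 ]
 [ 0.6579 -0.0065  0.008 ]
 [ 0.6265 -0.0063  0.008 ]]
[[ 0.6668 -0.0866  0.026 ]
 [ 0.6936 -0.0876  0.026 ]
 [ 0.6916 -0.1311  0.026 ]
 [ 0.6632 -0.13    0.026 ]] [ 0.6788   -0.108825  0.026   ]
board [0.63984636 0.00093769 0.00797234]
table [ 5.00145522e-01 -1.89389548e-02 -3.57567682e-04]
```

step_arm(series=[[[0.004,0.003,0.02,0.004,0.003,-0.008,0.08],[0,0,0.03,0,0,0,0.08],[0,0,0.025,0,0,0,0.08],[0,0,0,0,0,0,0.08]]])

```text
time: 7.82
eef_pos: [0.6213, -0.0796, 0.1377]
tool_rot: [[-0.003, 1.0, 0.005], [1.0, 0.003, 0.001], [0.001, 0.005, -1.0]]
force: [-0.7, 0.1, -0.4]
gripper_width: 0.0797
```

```bash
python3 st.py .6207 -.0843 .1 0
```

```text
t 7.82 p [ 0.6213 -0.0796  0.1377] w 0.0797 F [-0.7  0.1 -0.4] j [ 0.35  0.44 -0.42  1.76  0.21  0.97 -0.15]
d [-0.0047 -0.0008  0.0377] rv [ 0.0046 -0.001   0.0028] d in final axes [-0.0047 -0.0006  0.0377]
```

step_arm(series=[[[-0.005,-0.001,0.015,0.004,0,0.003,0.08],[0,0,0.018,0,0,0,0.08],[0,0,0,0,0,0,0.08]]])

```text
time: 8.07
eef_pos: [0.6207, -0.0827, 0.1057]
tool_rot: [[-0.002, 1.0, 0.002], [1.0, 0.002, 0.001], [0.001, 0.002, -1.0]]
force: [-0.9, 0.5, 0.4]
gripper_width: 0.0799
```

```bash
python3 st.py .6207 -.0843 .1 0
```

```text
t 8.07 p [ 0.6207 -0.0827  0.1057] w 0.0799 F [-0.9  0.5  0.4] j [ 0.34  0.48 -0.41  1.79  0.23  0.92 -0.16]
d [-0.0017  0.      0.0057] rv [ 0.0022 -0.0012  0.0024] d in final axes [-0.0016  0.      0.0057]
```

step_arm(series=[[[-0.002,0,0.006,0.002,-0.001,0.002,0.08],[0,0,0,0,0,0,0.048],[0,0,0,0,0,0,0.048],[0,0,0,0,0,0,0.048],[0,0,0,0,0,0,0.048]]])

```text
time: 8.48
eef_pos: [0.6224, -0.0844, 0.1039]
tool_rot: [[-0.001, 1.0, 0.004], [1.0, 0.001, -0.001], [-0.001, 0.004, -1.0]]
force: [-1.7, -0.2, 1.3]
gripper_width: 0.0563
```

```bash
python3 st.py .6207 -.0843 .1 0
```

```text
t 8.48 p [ 0.6224 -0.0844  0.1039] w 0.0563 F [-1.7 -0.2  1.3] j [ 0.34  0.48 -0.41  1.79  0.24  0.92 -0.17]
d [ 0.0001 -0.0017  0.0039] rv [0.0041 0.0006 0.0008] d in final axes [ 0.0001 -0.0017  0.0039]
```

step_arm(series=[[[0,0,-0.02,0,0,0,0.048],[0,0,-0.03,0,0,0,0.048],[0.005,-0.003,-0.03,0,0,0,0.048],[0.02,-0.015,0,0,0,0,0.048],[0.028,-0.021,0,0,0,0,0.048],[0.028,-0.021,0,0,0,0,0.048],[0.028,-0.021,0,0,0,0,0.048],[0.028,-0.021,0,0,0,0,0.048],[0.028,-0.021,0,0,0,0,0.048],[0.028,-0.021,0,0,0,0,0.048]]])

```text
time: 9.32
eef_pos: [0.4757, 0.1088, 0.1893]
tool_rot: [[0.011, 1.0, 0.008], [1.0, -0.011, -0.003], [-0.002, 0.008, -1.0]]
force: [0.8, 1.0, -2.5]
gripper_width: 0.0561
```

```bash
python3 st.py .418 .2625 .0999 0
```

```text
t 9.32 p [0.4757 0.1088 0.1893] w 0.0561 F [ 0.8  1.  -2.5] j [ 0.15  0.17 -0.57  2.01  0.12  0.98 -0.48]
d [ 0.1533 -0.0601  0.0885] rv [ 0.0085  0.0025 -0.0112] d in final axes [ 0.1537 -0.0577  0.0894]
```

step_arm(series=[[[0.028,-0.012,0,0.008,0.002,-0.011,0.048],[0.028,-0.012,0,0,0,0,0.048],[0.028,-0.012,0.01,0,0,0,0.048],[0.028,-0.012,0.01,0,0,0,0.048],[0.022,-0.008,0.02,0,0,0,0.048],[0.01,0,0.02,0,0,0,0.048],[0,0,0,0,0,0,0.048]]])

```text
time: 9.9
eef_pos: [0.4124, 0.2653, 0.132]
tool_rot: [[-0.008, 1.0, 0.01], [1.0, 0.008, 0.001], [0.001, 0.01, -1.0]]
force: [-1.2, -0.4, -5.1]
gripper_width: 0.0559
```

```bash
python3 st.py .418 .2625 .0999 0
```

```text
t 9.9 p [0.4124 0.2653 0.132 ] w 0.0559 F [-1.2 -0.4 -5.1] j [-0.12  0.27 -0.66  2.06  0.22  0.87 -0.91]
d [-0.0029  0.0053  0.0322] rv [ 0.0095 -0.0014  0.0076] d in final axes [-0.0028  0.0056  0.0321]
```

step_arm(series=[[[-0.003,0.005,0.012,0.009,-0.001,0.007,0.048],[0,0.001,0.012,0,0,0,0.048],[0,0,0,0,0,0,0.048]]])

```text
time: 10.15
eef_pos: [0.4185, 0.2627, 0.1085]
tool_rot: [[-0.003, 1.0, 0.001], [1.0, 0.003, 0.0], [0.0, 0.001, -1.0]]
force: [-0.8, 0.1, -2.9]
gripper_width: 0.0558
```

```bash
python3 st.py .418 .2625 .0999 0
```

```text
t 10.15 p [0.4185 0.2627 0.1085] w 0.0558 F [-0.8  0.1 -2.9] j [-0.13  0.32 -0.65  2.07  0.26  0.84 -0.93]
d [-0.0002 -0.0005  0.0086] rv [ 0.0011 -0.0003  0.003 ] d in final axes [-0.0002 -0.0005  0.0086]
```

step_arm(series=[[[0,0,0.006,0.001,0,0.003,0.048],[0,0,0.002,0,0,0,0.048],[0,0,0,0,0,0,0.048]]])

```text
time: 10.4
eef_pos: [0.4193, 0.2615, 0.1012]
tool_rot: [[0.002, 1.0, 0.001], [1.0, -0.002, 0.0], [0.0, 0.001, -1.0]]
force: [0.4, -0.3, -3.8]
gripper_width: 0.0554
```

step_arm(series=[[[0,0,0.0015,0,0,0,0.048],[0,0,0.0005,0,0,0,0.048]]])

```text
time: 10.57
eef_pos: [0.4197, 0.2614, 0.1]
tool_rot: [[0.003, 1.0, 0.003], [1.0, -0.003, 0.0], [0.0, 0.003, -1.0]]
force: [0.0, -0.1, -4.3]
gripper_width: 0.0556
```

step_arm(series=[[[0,0,0.001,0,0,0,0.048],[0,0,0.0005,0,0,0,0.048]]])

```text
time: 10.73
eef_pos: [0.4198, 0.2619, 0.0999]
tool_rot: [[0.003, 1.0, 0.004], [1.0, -0.003, 0.001], [0.001, 0.004, -1.0]]
force: [0.0, -0.3, -3.2]
gripper_width: 0.0557
```

step_arm(series=[[[0,0,0.002,0,0,0,0.048],[0,0,0,0,0,0,0.048]]])

```text
time: 10.9
eef_pos: [0.4201, 0.2627, 0.0997]
tool_rot: [[0.003, 1.0, 0.005], [1.0, -0.003, 0.001], [0.001, 0.005, -1.0]]
force: [-1.5, 0.0, -3.4]
gripper_width: 0.0557
```

step_arm(series=[[[0,0,0.003,0,0,0,0.048],[0,0,0.001,0,0,0,0.048]]])

```text
time: 11.07
eef_pos: [0.4206, 0.2636, 0.0977]
tool_rot: [[0.003, 1.0, 0.008], [1.0, -0.003, 0.002], [0.002, 0.008, -1.0]]
force: [-8.0, -3.5, 15.1]
gripper_width: 0.0555
```

Contact felt; release.

step_arm(series=[[[0,0,-0.001,-0.003,0,0,0.048],[0,0,0,0,0,0,0.08],[0,0,0,0,0,0,0.08],[0,0,0,0,0,0,0.08],[0,0,-0.02,0,0,0,0.08],[0,0,-0.035,0,0,0,0.08],[0,0,-0.035,0,0,0,0.08]]])

```text
time: 11.65
eef_pos: [0.4171, 0.2618, 0.1857]
tool_rot: [[0.002, 1.0, 0.002], [1.0, -0.002, -0.001], [-0.001, 0.002, -1.0]]
force: [0.8, -0.6, 0.2]
gripper_width: 0.0799
```

```bash
python3 st.py .616 -.162 .22 0;python3 - <<'E'
from fit import *
c=cap("scene");cv2.imwrite("pics/c3.png",cv2.resize(c["frame"][:,:,::-1],(768,576)))
W=cloud(c);print(cyl([W],.428,.338,.02,.08,.03), cyl([W],.42,.262,.02,.13,.028))
E
```

```text
t 11.65 p [0.4171 0.2618 0.1857] w 0.0799 F [ 0.8 -0.6  0.2] j [-0.08  0.21 -0.68  2.    0.16  0.99 -0.84]
d [-0.4235  0.1997 -0.0334] rv [ 0.0022  0.0011 -0.0018] d in final axes [-0.4238  0.1989 -0.0343]
(array([0.428 , 0.3374]), 1030, 0.0005) (array([0.4213, 0.261 ]), 1567, 0.0006)
```

View pics/c3.png

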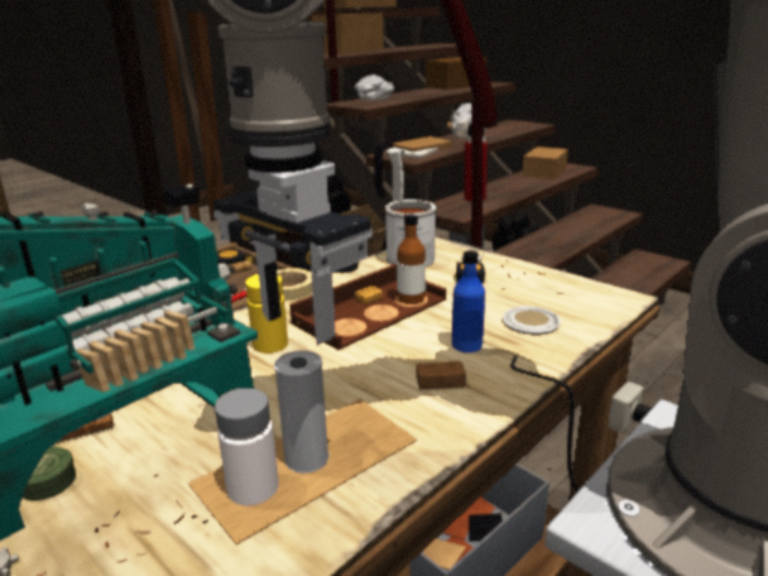

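step_arm(series=[[[-0.02,0.002,-0.03,0,0,0,0.08],[-0.035,0.01,-0.02,0,0,0,0.07],[-0.035,0.016,-0.01,0,0,0,0.07],[-0.035,0.018,0,0,0,0,0.07],[-0.035,0.018,0,0,0,0,0.07],[-0.035,0.018,0,0,0,0,0.07],[-0.035,0.018,0,0,0,0,0.07],[-0.035,0.018,0,0,0,0,0.07],[-0.035,0.018,0,0,0,0,0.07],[-0.035,0.018,0,0,0,0,0.07]]])

```text
time: 12.53
eef_pos: [0.5796, -0.0778, 0.2631]
tool_rot: [[-0.012, 1.0, 0.023], [1.0, 0.012, 0.004], [0.004, 0.023, -1.0]]
force: [0.7, 0.4, 1.2]
gripper_width: 0.0702
```

```bash
python3 st.py .616 -.162 .22 0
```

```text
t 12.53 p [ 0.5796 -0.0778  0.2631] w 0.0702 F [0.7 0.4 1.2] j [ 0.37  0.25 -0.41  1.74  0.1   1.15 -0.06]
d [-0.0848  0.0344  0.0435] rv [ 0.0231 -0.0041  0.0122] d in final axes [-0.0842  0.0364  0.0431]
```

step_arm(series=[[[-0.03,0.013,0,0.022,-0.004,0.012,0.07],[-0.03,0.013,0,0,0,0,0.07],[-0.018,0.01,0,0,0,0,0.07],[0,0,0,0,0,0,0.07]]])

```text
time: 12.87
eef_pos: [0.6187, -0.1701, 0.2614]
tool_rot: [[0.01, 1.0, -0.0], [1.0, -0.01, -0.003], [-0.003, -0.0, -1.0]]
force: [-0.3, -0.2, -0.4]
gripper_width: 0.0701
```

```bash
python3 st.py .616 -.162 .145 0; python3 - <<'E'
from fit import *
c=cap("wrist");np.savez("w3.npz",**c)
cv2.imwrite("pics/w3.png",cv2.resize(c["frame"][:,:,::-1],(768,576)))
P=cloud(c).reshape(-1,3)
m=(abs(P[:,2]-.171)<.007)&(np.hypot(P[:,0]-.616,P[:,1]+.162)<.03);Q=P[m]
print(m.sum(),Q.mean(0),cv2.minEnclosingCircle(np.float32(Q[:,:2]*1000)))
E
```

```text
t 12.87 p [ 0.6187 -0.1701  0.2614] w 0.0701 F [-0.3 -0.2 -0.4] j [ 0.44  0.35 -0.35  1.6   0.13  1.21  0.05]
d [ 0.0084 -0.0028  0.1164] rv [-0.0003  0.0028 -0.0104] d in final axes [ 0.0081 -0.0027  0.1164]
646 [ 0.61593534 -0.16091064  0.17223364] ((615.7203979492188, -161.96270751953125), 12.346240997314453)
```

View pics/w3.png

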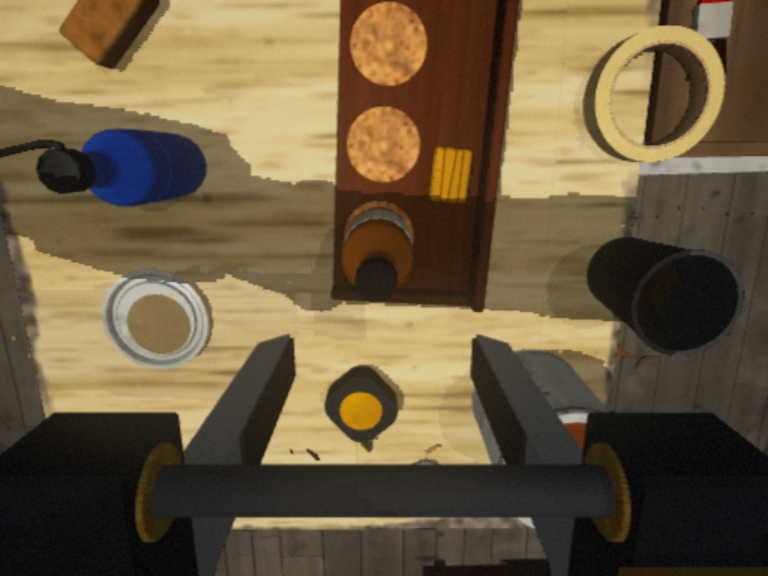

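step_arm(series=[[[0.008,-0.003,0.02,0,0.003,-0.01,0.07],[0,0,0.03,0,0,0,0.07],[0,0,0.015,0,0,0,0.07],[0,0,0,0,0,0,0.07]]])

```text
time: 13.25
eef_pos: [0.6151, -0.1567, 0.1953]
tool_rot: [[-0.003, 1.0, 0.002], [1.0, 0.003, 0.002], [0.002, 0.002, -1.0]]
force: [0.0, 0.9, -0.5]
gripper_width: 0.07
```

```bash
python3 st.py .6157 -.162 .146 0
```

```text
t 13.25 p [ 0.6151 -0.1567  0.1953] w 0.07 F [ 0.   0.9 -0.5] j [ 0.42  0.39 -0.36  1.69  0.15  1.08  0.02]
d [-0.0054  0.0004  0.0493] rv [ 0.0024 -0.0018  0.0027] d in final axes [-0.0053  0.0006  0.0493]
```

step_arm(series=[[[-0.005,0,0.015,0.002,-0.002,0.003,0.06],[0,0,0.015,0,0,0,0.06],[0,0,0.01,0,0,0,0.06],[0,0,0,0,0,0,0.06]]])

```text
time: 13.58
eef_pos: [0.6154, -0.1575, 0.1569]
tool_rot: [[-0.004, 1.0, 0.002], [1.0, 0.004, 0.0], [0.0, 0.002, -1.0]]
force: [-0.3, 1.1, 0.0]
gripper_width: 0.0599
```

```bash
python3 st.py .6157 -.162 .146 0
```

```text
t 13.58 p [ 0.6154 -0.1575  0.1569] w 0.0599 F [-0.3  1.1  0. ] j [ 0.42  0.43 -0.35  1.73  0.17  1.01  0.01]
d [-0.0045  0.0002  0.0109] rv [ 0.0025 -0.0003  0.0041] d in final axes [-0.0045  0.0003  0.0109]
```

step_arm(series=[[[-0.004,0,0.008,0.002,0,0.004,0.05],[-0.001,0,0.004,0,0,0,0.05],[0,0,0,0,0,0,0.05]]])

```text
time: 13.83
eef_pos: [0.6165, -0.1618, 0.1465]
tool_rot: [[-0.001, 1.0, 0.003], [1.0, 0.001, -0.0], [-0.0, 0.003, -1.0]]
force: [0.5, 0.6, -0.4]
gripper_width: 0.0504
```

```bash
python3 st.py .6157 -.162 .146 0
```

```text
t 13.83 p [ 0.6165 -0.1618  0.1465] w 0.0504 F [ 0.5  0.6 -0.4] j [ 0.42  0.44 -0.35  1.73  0.17  0.99  0.01]
d [-0.0002 -0.0008  0.0005] rv [0.0027 0.     0.0012] d in final axes [-0.0002 -0.0008  0.0005]
```

step_arm(series=[[[0,-0.0008,0,0.002,0,0,0.036],[0,0,0,0,0,0,0.028],[0,0,0,0,0,0,0.018],[0,0,0,0,0,0,0.018],[0,0,0,0,0,0,0.018],[0,0,0,0,0,0,0.018]]], newtons=25)

```text
time: 14.33
eef_pos: [0.6163, -0.1621, 0.1483]
tool_rot: [[-0.001, 1.0, 0.002], [1.0, 0.001, -0.001], [-0.001, 0.002, -1.0]]
force: [-0.0, 0.7, -2.5]
gripper_width: 0.0239
```

```bash
python3 st.py .6157 -.162 .146 0
```

```text
t 14.33 p [ 0.6163 -0.1621  0.1483] w 0.0239 F [-0.   0.7 -2.5] j [ 0.42  0.44 -0.35  1.73  0.17  1.    0.01]
d [ 0.0001 -0.0006  0.0023] rv [0.0025 0.0006 0.0007] d in final axes [ 0.0001 -0.0006  0.0023]
```

step_arm(series=[[[0,0,-0.02,0.002,0,0,0.018],[0,0,-0.025,0,0,0,0.018],[0.005,0,-0.025,0,0,0,0.018],[0.02,-0.004,0,0,0,0,0.018],[0.028,-0.008,0,0,0,0,0.018],[0.028,-0.012,0,0,0,0,0.018],[0.028,-0.018,0,0,0,0,0.018],[0.028,-0.02,0,0,0,0,0.018],[0.028,-0.02,0,0,0,0,0.018],[0.028,-0.02,0,0,0,0,0.018]]])

```text
time: 15.17
eef_pos: [0.5118, 0.0315, 0.2192]
tool_rot: [[0.01, 1.0, -0.002], [1.0, -0.01, -0.001], [-0.001, -0.002, -1.0]]
force: [1.1, 0.4, -1.7]
gripper_width: 0.0246
```

```bash
python3 st.py .409 .183 .144 0
```

```text
t 15.17 p [0.5118 0.0315 0.2192] w 0.0246 F [ 1.1  0.4 -1.7] j [ 0.23  0.18 -0.47  1.92  0.09  1.06 -0.29]
d [ 0.1505 -0.1042  0.0752] rv [-0.0021  0.0012 -0.0102] d in final axes [ 0.1515 -0.1028  0.0752]
```

step_arm(series=[[[0.026,-0.02,0,-0.002,0.001,-0.01,0.018],[0.026,-0.02,0,0,0,0,0.018],[0.026,-0.02,0,0,0,0,0.018],[0.026,-0.018,0.01,0,0,0,0.018],[0.02,-0.012,0.01,0,0,0,0.018],[0.012,-0.004,0.02,0,0,0,0.018],[0,0,0.01,0,0,0,0.018],[0,0,0,0,0,0,0.018]]])

```text
time: 15.83
eef_pos: [0.4081, 0.1791, 0.1693]
tool_rot: [[-0.01, 1.0, 0.005], [1.0, 0.01, -0.001], [-0.001, 0.005, -1.0]]
force: [-0.4, -1.2, -3.1]
gripper_width: 0.0242
```

```bash
python3 st.py .409 .183 .144 0
```

```text
t 15.83 p [0.4081 0.1791 0.1693] w 0.0242 F [-0.4 -1.2 -3.1] j [ 0.03  0.13 -0.62  2.11  0.1   0.92 -0.64]
d [0.004  0.0008 0.0253] rv [0.0054 0.0007 0.0096] d in final axes [0.0039 0.0009 0.0253]
```

step_arm(series=[[[0.004,0.001,0.01,0.005,0,0.01,0.018],[0,0,0.01,0,0,0,0.018],[0,0,0,0,0,0,0.018],[0,0,0,0,0,0,0.018]]])

```text
time: 16.17
eef_pos: [0.4105, 0.1809, 0.1493]
tool_rot: [[0.002, 1.0, 0.0], [1.0, -0.002, -0.001], [-0.001, 0.0, -1.0]]
force: [0.7, 0.4, -2.5]
gripper_width: 0.0242
```

```bash
python3 st.py .409 .183 .144 0;python3 - <<'E'
from fit import *
for n in("scene","side"):
    c=cap(n);cv2.imwrite("pics/b_%s.png"%n,cv2.resize(c["frame"][:,:,::-1],(768,576)))
E
```

```text
t 16.17 p [0.4105 0.1809 0.1493] w 0.0242 F [ 0.7  0.4 -2.5] j [ 0.01  0.17 -0.62  2.12  0.13  0.89 -0.68]
d [ 0.0021 -0.0015  0.0053] rv [ 0.0001  0.0013 -0.0023] d in final axes [ 0.0021 -0.0015  0.0053]
```

View pics/b_scene.png

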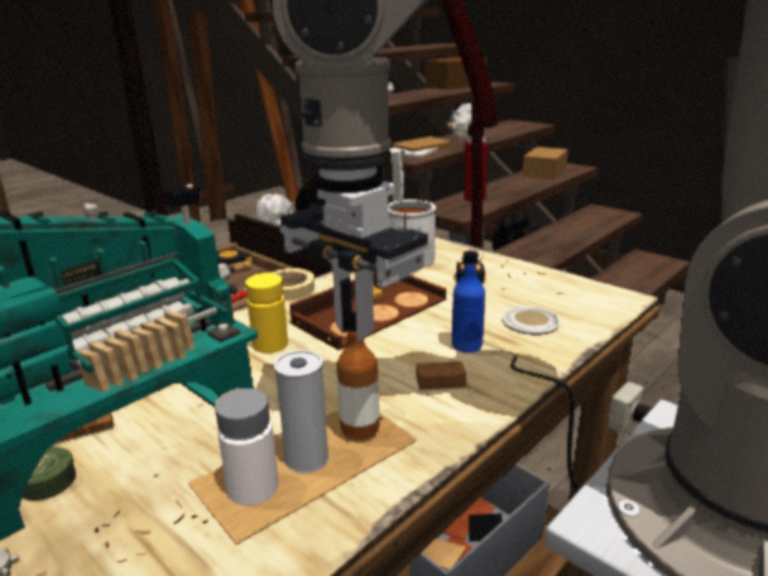

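Bottle hangs upright just over the mat at (358,435). Lower.

step_arm(series=[[[0.001,0,0.003,0,0.001,-0.002,0.018],[0,0,0.001,0,0,0,0.018],[0,0,0,0,0,0,0.018]]])

```text
time: 16.52
eef_pos: [0.4115, 0.1815, 0.1463]
tool_rot: [[0.002, 1.0, 0.002], [1.0, -0.002, 0.0], [0.0, 0.002, -1.0]]
force: [-0.1, 0.1, -2.0]
gripper_width: 0.0241
```

step_arm(series=[[[0,0,0.0025,0,0,0,0.018],[0,0,0,0,0,0,0.018]]])

```text
time: 16.68
eef_pos: [0.4118, 0.1816, 0.1441]
tool_rot: [[0.002, 1.0, 0.003], [1.0, -0.002, 0.0], [0.0, 0.003, -1.0]]
force: [-0.1, -0.3, -2.7]
gripper_width: 0.0242
```

step_arm(series=[[[0,0,0.002,0,0,0,0.018],[0,0,0,0,0,0,0.018]]])

```text
time: 16.85
eef_pos: [0.4135, 0.1826, 0.1438]
tool_rot: [[0.002, 1.0, 0.007], [1.0, -0.002, 0.002], [0.002, 0.007, -1.0]]
force: [0.7, 0.1, -2.2]
gripper_width: 0.0242
```

step_arm(series=[[[0,-0.001,0.002,0.004,0.001,0,0.018],[0,0,0,0,0,0,0.018]]])

```text
time: 17.02
eef_pos: [0.4139, 0.1837, 0.1433]
tool_rot: [[0.001, 1.0, 0.006], [1.0, -0.001, 0.004], [0.004, 0.006, -1.0]]
force: [-0.0, 0.1, -2.7]
gripper_width: 0.0245
```

step_arm(series=[[[0,0,0.003,0.004,0.003,0,0.018],[0,0,0,0,0,0,0.018]]])

```text
time: 17.18
eef_pos: [0.4155, 0.1849, 0.1419]
tool_rot: [[0.001, 1.0, 0.005], [1.0, -0.001, 0.009], [0.009, 0.005, -1.0]]
force: [0.4, 0.5, -2.8]
gripper_width: 0.024
```

step_arm(series=[[[0,-0.001,0.003,0.004,0.008,0,0.018],[0,0,0.001,0,0,0,0.018]]])

```text
time: 17.35
eef_pos: [0.4164, 0.1865, 0.1399]
tool_rot: [[0.0, 1.0, 0.005], [1.0, -0.001, 0.019], [0.019, 0.005, -1.0]]
force: [-5.0, -1.1, 17.3]
gripper_width: 0.0239
```

```bash
python3 st.py .4155 .185 .1415 0
```

```text
t 17.35 p [0.4164 0.1865 0.1399] w 0.0239 F [-5.  -1.1 17.3] j [ 0.02  0.19 -0.62  2.13  0.13  0.85 -0.68]
d [-0.0015 -0.0009 -0.0016] rv [ 0.0052 -0.0192 -0.0005] d in final axes [-0.0015 -0.0009 -0.0016]
```

step_arm(series=[[[-0.001,-0.001,-0.0015,0.005,-0.019,0,0.018],[0,0,0,0,0,0,0.018]]])

```text
time: 17.52
eef_pos: [0.4155, 0.1853, 0.1414]
tool_rot: [[0.001, 1.0, 0.0], [1.0, -0.001, -0.0], [-0.0, 0.0, -1.0]]
force: [0.5, 0.6, -2.4]
gripper_width: 0.0239
```

```bash
python3 st.py .4155 .185 .1415 0
python3 - <<'E'
from fit import *
c=cap("side");crop(c,170,90,260,200,"bs.png",5)
c=cap("scene");crop(c,130,200,290,340,"bc.png",4)
E
```

```text
t 17.52 p [0.4155 0.1853 0.1414] w 0.0239 F [ 0.5  0.6 -2.4] j [ 0.    0.19 -0.62  2.12  0.15  0.87 -0.7 ]
d [-0.0003  0.     -0.0001] rv [ 0.      0.0001 -0.0009] d in final axes [-0.0003  0.     -0.0001]
```

View pics/bc.png

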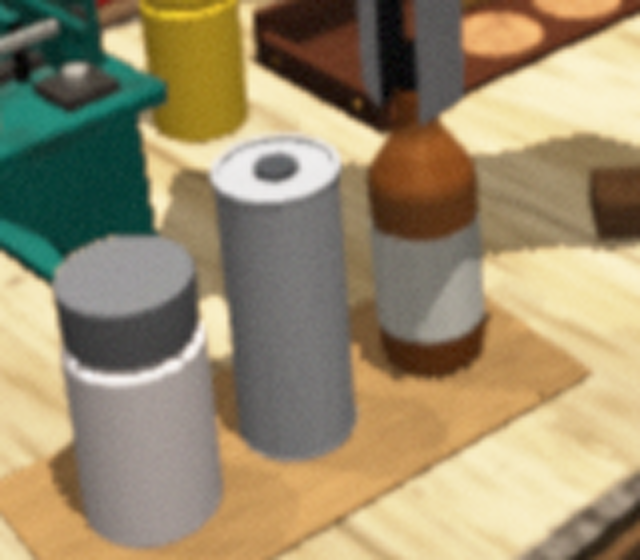

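step_arm(series=[[[0,0,0.0015,0,0,0,0.018],[0,0,0,0,0,0,0.07],[0,0,0,0,0,0,0.07],[0,0,0,0,0,0,0.07],[0,0,0,0,0,0,0.07],[0,0,-0.02,0,0,0,0.07],[0,0,-0.035,0,0,0,0.07],[0,0,-0.03,0,0,0,0.07]]])

```text
time: 18.28
eef_pos: [0.4119, 0.1834, 0.2209]
tool_rot: [[-0.0, 1.0, -0.011], [1.0, 0.0, -0.0], [-0.0, -0.011, -1.0]]
force: [1.1, 0.0, 0.0]
gripper_width: 0.0672
```

```bash
python3 st.py .679 -.109 .12 86.2
python3 - <<'E'
from fit import *
c=cap("scene");np.savez("sc4.npz",**c);crop(c,130,200,290,340,"bc2.png",4);W=cloud(c)
print(cyl([W],.428,.338,.02,.08,.03), cyl([W],.42,.262,.02,.13,.028),cyl([W],.4155,.185,.02,.09,.026))
E
```

```text
t 18.28 p [0.4119 0.1834 0.2209] w 0.0672 F [1.1 0.  0. ] j [ 0.05  0.09 -0.63  2.03  0.05  1.05 -0.61]
d [-0.2924  0.2681  0.098 ] rv [-0.0091 -0.0082 -1.5043] d in final axes [-0.2859 -0.274   0.1009]
(array([0.4281, 0.3374]), 1033, 0.0005) (array([0.4213, 0.261 ]), 1562, 0.0006) (array([0.412 , 0.1805]), 840, 0.0006)
```

View pics/bc2.png

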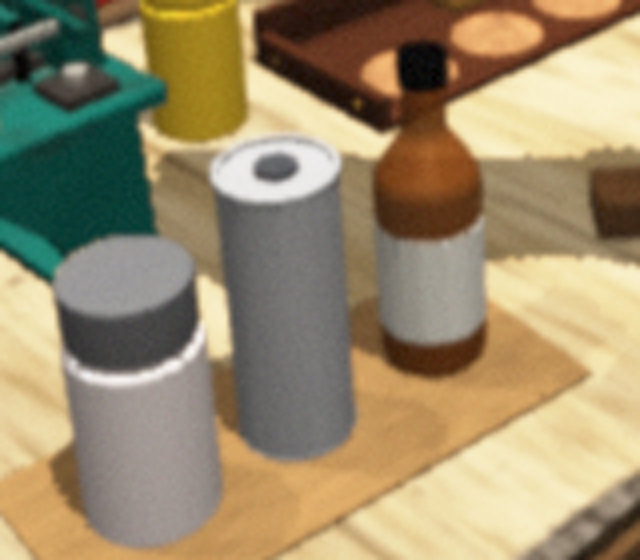

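```bash
cat > plan.py <<'E'
import sys
from h import *
# x y z ang N
o=manip.get_obs(); R=np.array(o["tool_rot"]);p=np.array(o["eef_pos"])
t=np.array([float(x) for x in sys.argv[1:4]]);ang=np.radians(float(sys.argv[4]));N=int(sys.argv[5])
y=np.array([np.cos(ang),np.sin(ang),0]);z=np.array([0,0,-1.]);T=np.stack([np.cross(y,z),y,z],1)
rv=cv2.Rodrigues(R.T@T)[0].ravel()/N
w=np.minimum(1,np.minimum(np.arange(N)+1,N-np.arange(N))/2.);w/=w.sum()
w=np.ones(N)/N
for i in range(N):
    d=R.T@((t-p)*1.0*w[i]); print(d.round(3),rv.round(3)); R=R@cv2.Rodrigues(rv)[0]
E
python3 plan.py .679 -.109 .16 86.2 14
python3 - <<'E'
from fit import *
c=load("w3.npz"); crop(c,270,85,330,145,"wx.png",10)
E
```

```text
[-0.021  0.019  0.005] [-0.    -0.    -0.107]
[-0.023  0.017  0.005] [-0.    -0.    -0.107]
[-0.025  0.014  0.005] [-0.    -0.    -0.107]
[-0.026  0.011  0.005] [-0.    -0.    -0.107]
[-0.027  0.008  0.005] [-0.    -0.    -0.107]
[-0.028  0.006  0.005] [-0.    -0.    -0.107]
[-0.028  0.003  0.005] [-0.    -0.    -0.107]
[-0.028 -0.     0.005] [-0.    -0.    -0.107]
[-0.028 -0.004  0.005] [-0.    -0.    -0.107]
[-0.027 -0.007  0.005] [-0.    -0.    -0.107]
[-0.027 -0.009  0.005] [-0.    -0.    -0.107]
[-0.025 -0.012  0.005] [-0.    -0.    -0.107]
[-0.024 -0.015  0.005] [-0.    -0.    -0.107]
[-0.022 -0.017  0.005] [-0.    -0.    -0.107]
```

View pics/wx.png

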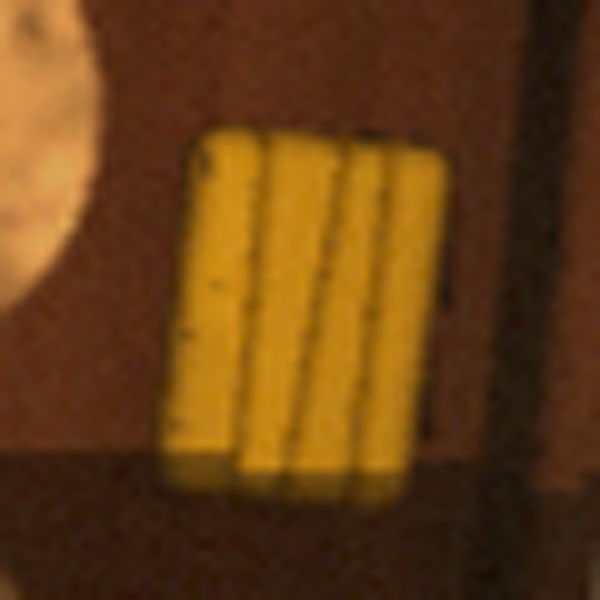

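```bash
python3 - <<'E'
from fit import *
c=load("w3.npz")
q=(np.array([(197,130),(448,148),(408,500),(162,488)])+.5)/10-.5+(270,85)
p=onplane(c,q,.026);print(p.round(4),p.mean(0),cv2.minAreaRect(np.float32(p[:,:2]*1000)))
s=(np.array([(384,144),(388,43)])+.5)/1.5-.5
print(onplane(c,s,.008).round(4))
L=(np.array([(158,270),(158,368),(104,320),(212,320)])+.5)/1.5-.5
print(onplane(c,L,.007).round(4))
E
```

```text
[[ 0.6628 -0.0866  0.026 ]
 [ 0.6936 -0.0891  0.026 ]
 [ 0.6902 -0.1317  0.026 ]
 [ 0.6592 -0.1299  0.026 ]] [ 0.67645421 -0.10931753  0.026     ] ((676.3958740234375, -109.47264099121094), (43.4354248046875, 31.09696388244629), 85.41806030273438)
[[ 0.622  -0.0838  0.008 ]
 [ 0.626  -0.0056  0.008 ]]
[[ 0.4146 -0.1918  0.007 ]
 [ 0.4016 -0.2889  0.007 ]
 [ 0.3574 -0.2394  0.007 ]
 [ 0.4589 -0.2405  0.007 ]]
```

step_arm(series=[[[-0.021,0.019,0,0,0,-0.107,0.07],[-0.023,0.017,0,0,0,-0.107,0.07],[-0.025,0.014,0,0,0,-0.107,0.07],[-0.026,0.011,0,0,0,-0.107,0.065],[-0.027,0.008,0,0,0,-0.107,0.065],[-0.028,0.006,0.005,0,0,-0.107,0.065],[-0.028,0.003,0.005,0,0,-0.107,0.065],[-0.028,0,0.005,0,0,-0.107,0.065],[-0.028,-0.004,0.005,0,0,-0.107,0.065],[-0.027,-0.007,0.005,0,0,-0.107,0.065]]])

```text
time: 19.17
eef_pos: [0.6138, -0.0274, 0.2043]
tool_rot: [[-0.901, 0.434, 0.005], [0.434, 0.901, 0.002], [-0.004, 0.004, -1.0]]
force: [-0.3, 0.1, 0.5]
gripper_width: 0.0651
```

```bash
python3 plan.py .679 -.109 .16 86.2 5
```

```text
[-0.019 -0.009  0.009] [ 0.001  0.001 -0.077]
[-0.018 -0.01   0.009] [ 0.001  0.001 -0.077]
[-0.017 -0.012  0.009] [ 0.001  0.001 -0.077]
[-0.016 -0.013  0.009] [ 0.001  0.001 -0.077]
[-0.015 -0.014  0.009] [ 0.001  0.001 -0.077]
```

step_arm(series=[[[-0.018,-0.009,0.009,0.001,0.001,-0.075,0.065],[-0.018,-0.01,0.009,0.001,0.001,-0.075,0.065],[-0.017,-0.012,0.009,0.001,0.001,-0.075,0.065],[-0.015,-0.013,0.009,0.001,0.001,-0.075,0.065],[-0.013,-0.012,0.009,0.001,0.001,-0.07,0.065],[0,0,0,0,0,0,0.065]]])

```text
time: 19.67
eef_pos: [0.6798, -0.1159, 0.1525]
tool_rot: [[-0.998, 0.059, -0.004], [0.059, 0.998, -0.001], [0.004, -0.001, -1.0]]
force: [-0.6, -0.6, -0.7]
gripper_width: 0.0652
```

```bash
python3 st.py .6765 -.1093 .011 85.7;python3 - <<'E'
from fit import *
c=cap("wrist");np.savez("w5.npz",**c)
cv2.imwrite("pics/w5.png",cv2.resize(c["frame"][:,:,::-1],(768,576)))
E
```

```text
t 19.67 p [ 0.6798 -0.1159  0.1525] w 0.0652 F [-0.6 -0.6 -0.7] j [ 0.48  0.56 -0.57  1.58  0.33  1.1   1.33]
d [0.003  0.0066 0.1415] rv [-0.0014 -0.0042  0.0163] d in final axes [0.0037 0.0064 0.1415]
```

View pics/w5.png

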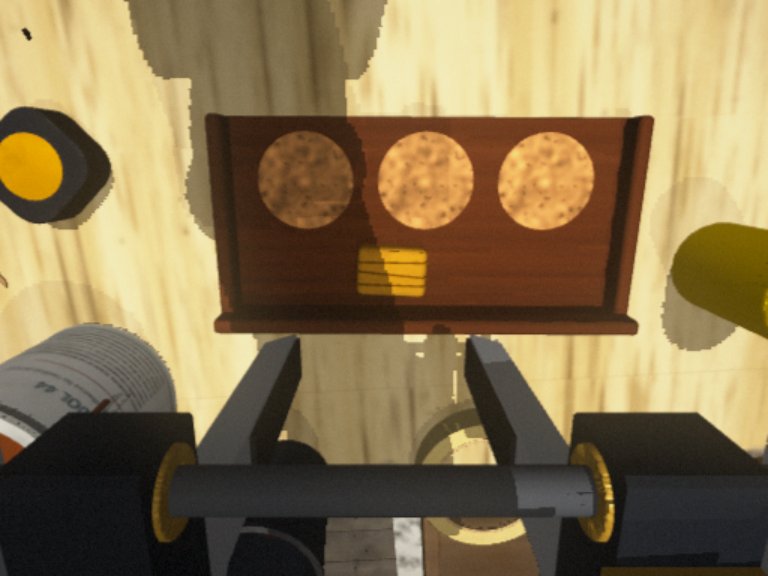

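```bash
python3 - <<'E'
from fit import *
c=load("w5.npz")
f=lambda q,z:onplane(c,(np.array(q)+.5)/1.5-.5,z).round(4)
print("spots",f([(306,180),(425.5,180),(546,180)],.008)[:,:2].tolist())
w=f([(360,245),(427,249),(425,297),(358,294)],.026);print(w,w.mean(0),cv2.minAreaRect(np.float32(w[:,:2]*1000)))
E
```

```text
spots [[0.6158, -0.1617], [0.6204, -0.0842], [0.625, -0.0061]]
[[ 0.6573 -0.1287  0.026 ]
 [ 0.6624 -0.0863  0.026 ]
 [ 0.6941 -0.0887  0.026 ]
 [ 0.6895 -0.1323  0.026 ]] [ 0.675825 -0.109     0.026   ] ((675.689453125, -108.80026245117188), (43.84199523925781, 32.40000534057617), 83.97734069824219)
```

step_arm(series=[[[0.004,0.0065,0.02,-0.001,-0.004,0.02,0.065],[0,0,0.03,0,0,0,0.065],[0,0,0.03,0,0,0,0.065],[0,0,0.01,0,0,0,0.065],[0,0,0,0,0,0,0.065]]])

```text
time: 20.13
eef_pos: [0.6757, -0.1039, 0.063]
tool_rot: [[-0.996, 0.088, 0.004], [0.088, 0.996, 0.002], [-0.004, 0.002, -1.0]]
force: [0.6, -0.6, 0.6]
gripper_width: 0.065
```

```bash
python3 st.py .676 -.109 .011 85.3
```

```text
t 20.13 p [ 0.6757 -0.1039  0.063 ] w 0.065 F [ 0.6 -0.6  0.6] j [ 0.44  0.64 -0.54  1.67  0.38  0.94  1.24]
d [-0.0005 -0.0051  0.052 ] rv [ 0.0024  0.0037 -0.0065] d in final axes [-0.0007 -0.005   0.052 ]
```

step_arm(series=[[[-0.001,-0.005,0.01,0.002,0.004,-0.006,0.065],[0,0,0.015,0,0,0,0.065],[0,0,0.012,0,0,0,0.065],[0,0,0,0,0,0,0.065]]])

```text
time: 20.47
eef_pos: [0.6782, -0.1086, 0.0271]
tool_rot: [[-0.997, 0.083, 0.004], [0.083, 0.997, -0.0], [-0.004, -0.0, -1.0]]
force: [-0.6, 0.0, -1.2]
gripper_width: 0.0648
```

```bash
python3 st.py .676 -.109 .011 85.3
```

```text
t 20.47 p [ 0.6782 -0.1086  0.0271] w 0.0648 F [-0.6  0.  -1.2] j [ 0.43  0.68 -0.52  1.68  0.42  0.89  1.23]
d [ 0.0022 -0.0005  0.0161] rv [-0.      0.0036 -0.0006] d in final axes [ 0.0022 -0.0005  0.0161]
```

step_arm(series=[[[0.002,0,0.008,0,0.004,0,0.065],[0,0,0.006,0,0,0,0.065],[0,0,0,0,0,0,0.065]]])

```text
time: 20.72
eef_pos: [0.6767, -0.1085, 0.0124]
tool_rot: [[-0.997, 0.083, 0.0], [0.083, 0.997, 0.0], [-0.0, 0.0, -1.0]]
force: [-0.5, 0.4, 1.1]
gripper_width: 0.0655
```

```bash
python3 st.py .676 -.109 .011 85.3
```

```text
t 20.72 p [ 0.6767 -0.1085  0.0124] w 0.0655 F [-0.5  0.4  1.1] j [ 0.42  0.7  -0.51  1.69  0.42  0.87  1.22]
d [ 0.0006 -0.0005  0.0014] rv [ 0.      0.0002 -0.001 ] d in final axes [ 0.0006 -0.0005  0.0014]
```

step_arm(series=[[[0,-0.0005,0.001,0,0,0,0.055],[0,0,0,0,0,0,0.038],[0,0,0,0,0,0,0.038],[0,0,0,0,0,0,0.038],[0,0,0,0,0,0,0.038]]], newtons=12)

```text
time: 21.13
eef_pos: [0.6772, -0.1091, 0.0122]
tool_rot: [[-0.997, 0.083, 0.001], [0.083, 0.997, -0.0], [-0.001, 0.0, -1.0]]
force: [-0.5, -0.7, 0.3]
gripper_width: 0.0447
```

```bash
python3 st.py .676 -.109 .011 85.3
```

```text
t 21.13 p [ 0.6772 -0.1091  0.0122] w 0.0447 F [-0.5 -0.7  0.3] j [ 0.42  0.7  -0.51  1.69  0.43  0.87  1.22]
d [ 0.0012 -0.      0.0012] rv [ 0.      0.0014 -0.0012] d in final axes [ 0.0012 -0.      0.0012]
```

step_arm(series=[[[0,0,-0.02,0,0.001,0,0.038],[0,0,-0.035,0,0,0,0.038],[0,0,-0.035,0,0,0,0.038],[0.01,-0.006,-0.035,0,0,0,0.038],[0.02,-0.012,-0.03,0,0,0,0.038],[0.03,-0.018,-0.015,0,0,0,0.038],[0.03,-0.018,0,0,0,0,0.038],[0.03,-0.018,0,0,0,0,0.038],[0.03,-0.018,0,0,0,0,0.038],[0.03,-0.018,0,0,0,0,0.038]]])

```text
time: 21.97
eef_pos: [0.4873, -0.199, 0.1909]
tool_rot: [[-0.997, 0.074, 0.004], [0.074, 0.997, 0.001], [-0.004, 0.002, -1.0]]
force: [0.2, -0.6, -0.0]
gripper_width: 0.0449
```

```bash
python3 st.py .4082 -.240 .0122 85.3;python3 - <<'E'
from fit import *
c=cap("wrist");np.savez("w6.npz",**c)
cv2.imwrite("pics/w6.png",cv2.resize(c["frame"][:,:,::-1],(768,576)))
E
```

```text
t 21.97 p [ 0.4873 -0.199   0.1909] w 0.0449 F [ 0.2 -0.6 -0. ] j [ 0.8   0.25 -0.62  1.93  0.17  1.01  1.61]
d [ 0.0766 -0.047   0.1783] rv [0.0016 0.0041 0.0082] d in final axes [ 0.0755 -0.0473  0.1787]
```

View pics/w6.png

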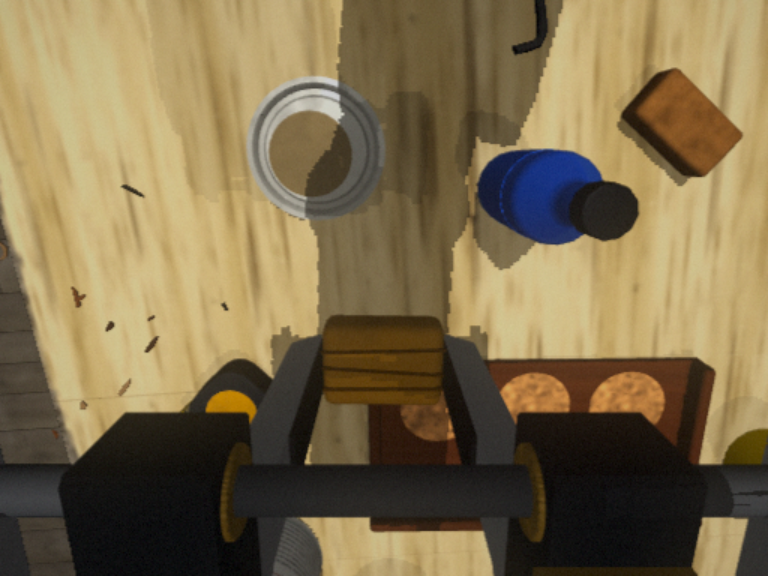

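```bash
python3 - <<'E'
from fit import *
c=load("w6.npz")
f=lambda q,z:onplane(c,(np.array(q)+.5)/1.5-.5,z).round(4)
print(f([(315.5,77),(315.5,217),(247,147),(384,147),(315.5,147)],.007)[:,:2].tolist())
# wax top: top face z = TCP z + .0138
z=.1909+.0138
w=f([(326,350),(441,350),(443,403),(326,403)],z);print(w)
P=cloud(c)
def d(u,v): return P[int(v/1.5),int(u/1.5)].round(4)
for q in((384,330),(384,345),(384,370),(384,395),(330,370),(438,370),(311,153),(265,147)): print(q,d(*q))
E
```

```text
[[0.3569, -0.2349], [0.4526, -0.2455], [0.3993, -0.2888], [0.4066, -0.1912], [0.403, -0.24]]
[[ 0.4781 -0.2186  0.2047]
 [ 0.4813 -0.1768  0.2047]
 [ 0.5028 -0.1769  0.2047]
 [ 0.4995 -0.2208  0.2047]]
(384, 330) [ 0.4725 -0.1969  0.2037]
(384, 345) [ 0.4776 -0.1973  0.2053]
(384, 370) [ 0.4868 -0.1979  0.2059]
(384, 395) [ 0.4975 -0.1987  0.205 ]
(330, 370) [ 0.4855 -0.2177  0.2054]
(438, 370) [ 0.4891 -0.1781  0.2041]
(311, 153) [ 0.407  -0.244   0.0062]
(265, 147) [ 0.4004 -0.2767  0.0061]
```

step_arm(series=[[[0.028,-0.017,0,0.001,0.004,0.008,0.038],[0.028,-0.017,0.01,0,0,0,0.038],[0.018,-0.01,0.02,0,0,0,0.038],[0,0,0.03,0,0,0,0.038],[0,0,0.03,0,0,0,0.038],[0,0,0.03,0,0,0,0.038],[0,0,0,0,0,0,0.038]]])

```text
time: 22.6
eef_pos: [0.3981, -0.2473, 0.0717]
tool_rot: [[-0.996, 0.094, 0.004], [0.094, 0.996, -0.011], [-0.005, -0.011, -1.0]]
force: [-0.7, 1.1, -2.0]
gripper_width: 0.0448
```

```bash
python3 st.py .4055 -.240 .0122 85.3
```

```text
t 22.6 p [ 0.3981 -0.2473  0.0717] w 0.0448 F [-0.7  1.1 -2. ] j [ 0.88  0.31 -0.54  2.16  0.26  0.72  1.65]
d [-0.0064  0.0086  0.0595] rv [-0.0108  0.0049 -0.0122] d in final axes [-0.0068  0.0079  0.0595]
```

step_arm(series=[[[-0.006,0.0085,0.01,-0.01,0.005,-0.012,0.038],[0,0,0.015,0,0,0,0.038],[0,0,0.015,0,0,0,0.038],[0,0,0,0,0,0,0.038]]])

```text
time: 22.93
eef_pos: [0.407, -0.2395, 0.0343]
tool_rot: [[-0.997, 0.081, 0.001], [0.081, 0.997, -0.001], [-0.001, -0.001, -1.0]]
force: [-1.2, 0.4, -1.6]
gripper_width: 0.0448
```

```bash
python3 st.py .4055 -.240 .0122 85.3
```

```text
t 22.93 p [ 0.407  -0.2395  0.0343] w 0.0448 F [-1.2  0.4 -1.6] j [ 0.84  0.39 -0.52  2.17  0.31  0.66  1.59]
d [ 0.0015 -0.0006  0.0221] rv [-0.0012  0.0009  0.0012] d in final axes [ 0.0014 -0.0006  0.0221]
```

```bash
python3 - <<'E'
from fit import *
c=cap("side");crop(c,165,230,265,350,"ls.png",5)
c=cap("wrist");cv2.imwrite("pics/w7.png",cv2.resize(c["frame"][:,:,::-1],(768,576)))
E
```

```text
(no output)
```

View pics/ls.png

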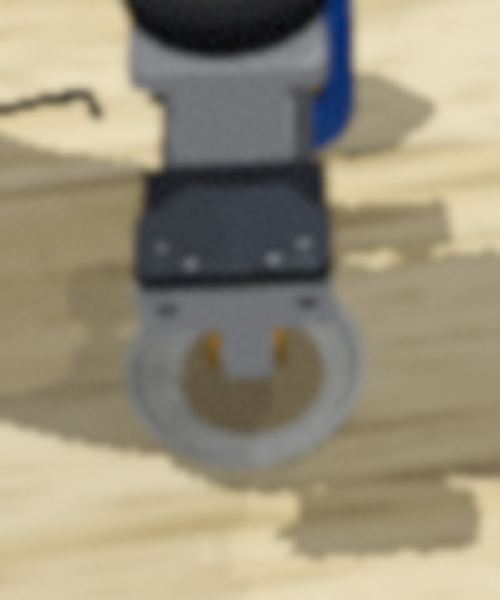

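View pics/w7.png

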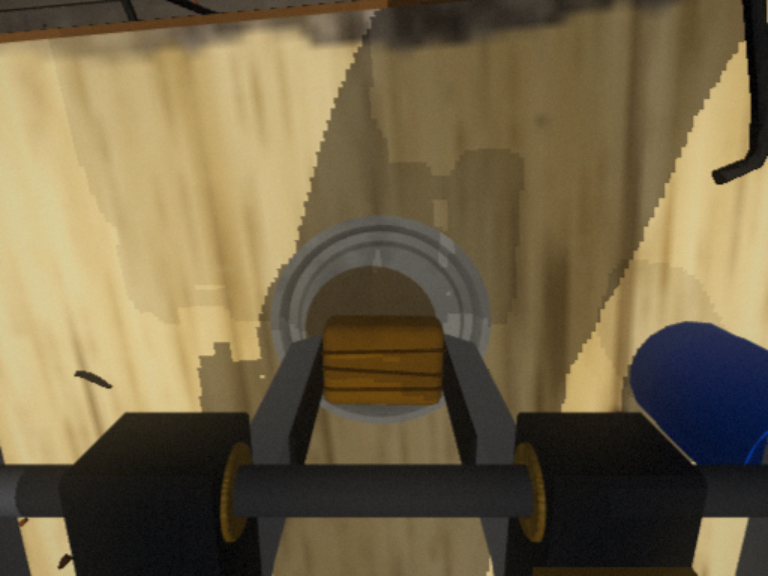

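```bash
python3 - <<'E'
from fit import *
c=cap("wrist")
f=lambda q,z:onplane(c,(np.array(q)+.5)/1.5-.5,z).round(4)
print(f([(380.5,216),(380.5,423),(272,317),(489,317)],.007)[:,:2].tolist())
E
python3 st.py .405 -.240 .0122 85.3
```

```text
[[0.357, -0.2364], [0.4555, -0.2445], [0.3982, -0.2888], [0.406, -0.1915]]
t 23.08 p [ 0.4079 -0.2403  0.0363] w 0.0451 F [ 0.3  0.1 -0.3] j [ 0.84  0.38 -0.52  2.17  0.31  0.66  1.59]
d [0.003  0.0001 0.0241] rv [-0.0027  0.0034  0.0008] d in final axes [0.0029 0.     0.0241]
```

step_arm(series=[[[0.002,0,0.008,-0.003,0.003,0,0.038],[0,0,0.008,0,0,0,0.038],[0,0,0.003,0,0,0,0.038],[0,0,0,0,0,0,0.038]]])

```text
time: 23.42
eef_pos: [0.4074, -0.2417, 0.0191]
tool_rot: [[-0.997, 0.082, 0.004], [0.082, 0.997, -0.003], [-0.004, -0.003, -1.0]]
force: [-0.0, 0.9, -0.1]
gripper_width: 0.0447
```

```bash
python3 st.py .406 -.240 .0122 85.3
```

```text
t 23.42 p [ 0.4074 -0.2417  0.0191] w 0.0447 F [-0.   0.9 -0.1] j [ 0.82  0.41 -0.5   2.18  0.34  0.62  1.57]
d [0.0015 0.0016 0.0068] rv [-0.0025  0.0043 -0.0003] d in final axes [0.0015 0.0016 0.0069]
```

step_arm(series=[[[0.001,0.001,0.005,-0.003,0.004,0,0.038],[0,0,0.0015,0,0,0,0.038],[0,0,0,0,0,0,0.038]]])

```text
time: 23.67
eef_pos: [0.4065, -0.2407, 0.0121]
tool_rot: [[-0.997, 0.082, -0.0], [0.082, 0.997, 0.001], [0.0, 0.001, -1.0]]
force: [-1.4, 0.5, 10.2]
gripper_width: 0.045
```

```bash
python3 st.py .406 -.240 .0122 85.3
```

```text
t 23.67 p [ 0.4065 -0.2407  0.0121] w 0.045 F [-1.4  0.5 10.2] j [ 0.82  0.43 -0.49  2.18  0.35  0.61  1.56]
d [ 0.0005  0.0006 -0.0001] rv [ 0.0006 -0.0001 -0.0004] d in final axes [ 0.0005  0.0006 -0.0001]
```

step_arm(series=[[[0,0,-0.0005,0,0,0,0.058],[0,0,0,0,0,0,0.058],[0,0,0,0,0,0,0.058],[0,0,-0.015,0,0,0,0.058],[0,0,-0.03,0,0,0,0.06],[0,0,-0.035,0,0,0,0.06],[0,0,-0.035,0,0,0,0.06],[0,0,-0.035,0,0,0,0.06],[-0.02,0,-0.02,0,0,0,0.06],[-0.02,0,0,0,0,0,0.06]]])

```text
time: 24.5
eef_pos: [0.4432, -0.2425, 0.1891]
tool_rot: [[-0.997, 0.082, -0.005], [0.082, 0.997, 0.004], [0.006, 0.004, -1.0]]
force: [0.8, -0.1, -0.7]
gripper_width: 0.0601
```

```bash
python3 st.py .413 .181 .22 0; python3 - <<'E'
from fit import *
c=cap("wrist");np.savez("w8.npz",**c)
cv2.imwrite("pics/w8.png",cv2.resize(c["frame"][:,:,::-1],(768,576)))
E
```

```text
t 24.5 p [ 0.4432 -0.2425  0.1891] w 0.0601 F [ 0.8 -0.1 -0.7] j [ 0.91  0.22 -0.6   1.96  0.14  1.01  1.73]
d [ 0.065   0.4197 -0.029 ] rv [-1.4000e-03 -7.2000e-03  1.4886e+00] d in final axes [ 0.4235 -0.0302 -0.0309]
```

View pics/w8.png

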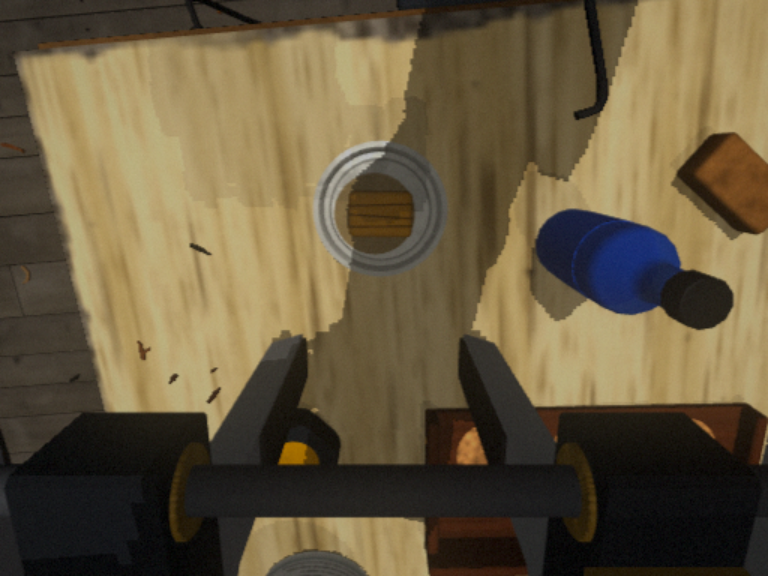

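```bash
python3 - <<'E'
from fit import *
c=load("w8.npz")
f=lambda q,z:onplane(c,(np.array(q)+.5)/1.5-.5,z).round(4)
w=f([(347,191),(412,190),(414,235),(348,235)],.026);print(w.mean(0))
print(f([(314,208),(446,208),(380,141),(380,274)],.007).round(4))
E
python3 plan.py .50 -.03 .24 45 8
```

```text
[ 0.4052   -0.239875  0.026   ]
[[ 0.3995 -0.2883  0.007 ]
 [ 0.4076 -0.1915  0.007 ]
 [ 0.3565 -0.236   0.007 ]
 [ 0.4532 -0.2441  0.007 ]]
[-0.005  0.027 -0.006] [ 0.    -0.001  0.088]
[-0.002  0.027 -0.006] [ 0.    -0.001  0.088]
[ 0.     0.027 -0.006] [ 0.    -0.001  0.088]
[ 0.003  0.027 -0.006] [ 0.    -0.001  0.088]
[ 0.005  0.027 -0.006] [ 0.    -0.001  0.088]
[ 0.007  0.026 -0.006] [ 0.    -0.001  0.088]
[ 0.01   0.026 -0.006] [ 0.    -0.001  0.088]
[ 0.012  0.025 -0.006] [ 0.    -0.001  0.088]
```

Wax is centred on the lid within a millimetre or so. Now back to the bottle.

step_arm(series=[[[-0.005,0.027,-0.01,0,-0.001,0.088,0.07],[-0.002,0.027,-0.01,0,-0.001,0.088,0.07],[0,0.027,-0.01,0,-0.001,0.088,0.07],[0.003,0.027,-0.008,0,-0.001,0.088,0.07],[0.005,0.027,-0.006,0,-0.001,0.088,0.07],[0.007,0.026,-0.004,0,-0.001,0.088,0.07],[0.01,0.026,0,0,0,0.088,0.07],[0.012,0.025,0,0,0,0.088,0.07]]])

```text
time: 25.22
eef_pos: [0.5033, -0.0279, 0.238]
tool_rot: [[-0.68, 0.733, 0.001], [0.733, 0.68, 0.002], [0.001, 0.003, -1.0]]
force: [-0.0, -1.0, -0.1]
gripper_width: 0.0701
```

```bash
python3 plan.py .413 .181 .23 0 8
```

```text
[0.027 0.009 0.001] [ 0.    -0.     0.094]
[0.028 0.007 0.001] [ 0.    -0.     0.094]
[0.028 0.004 0.001] [ 0.    -0.     0.094]
[0.028 0.002 0.001] [ 0.    -0.     0.094]
[ 0.028 -0.001  0.001] [ 0.    -0.     0.094]
[ 0.028 -0.004  0.001] [ 0.    -0.     0.094]
[ 0.028 -0.006  0.001] [ 0.    -0.     0.094]
[ 0.027 -0.009  0.001] [ 0.    -0.     0.094]
```

step_arm(series=[[[0.027,0.009,0,0,0,0.094,0.07],[0.028,0.007,0,0,0,0.094,0.07],[0.028,0.004,0,0,0,0.094,0.07],[0.028,0.002,0,0,0,0.094,0.07],[0.028,-0.001,0,0,0,0.094,0.07],[0.028,-0.004,0,0,0,0.094,0.07],[0.026,-0.006,0,0,0,0.09,0.07],[0.015,-0.005,0,0,0,0.05,0.07],[0,0,0,0,0,0,0.07]]])

```text
time: 25.97
eef_pos: [0.4142, 0.1825, 0.2368]
tool_rot: [[-0.01, 1.0, 0.001], [1.0, 0.01, 0.004], [0.004, 0.001, -1.0]]
force: [-0.4, -0.9, -0.6]
gripper_width: 0.0699
```

```bash
python3 st.py .413 .181 .146 0; python3 - <<'E'
from fit import *
c=cap("wrist");np.savez("w9.npz",**c)
cv2.imwrite("pics/w9.png",cv2.resize(c["frame"][:,:,::-1],(768,576)))
P=cloud(c).reshape(-1,3)
for x,y,z in((.413,.181,.169),(.4213,.261,.144),(.428,.3375,.124)):
    m=(abs(P[:,2]-z)<.006)&(np.hypot(P[:,0]-x,P[:,1]-y)<.04);Q=P[m]
    if m.sum()>20: print(m.sum(),Q.mean(0),cv2.minEnclosingCircle(np.float32(Q[:,:2]*1000)))
E
```

```text
t 25.97 p [0.4142 0.1825 0.2368] w 0.0699 F [-0.4 -0.9 -0.6] j [ 0.23  0.08 -0.81  2.01  0.06  1.08 -0.6 ]
d [-0.0018 -0.0013  0.0908] rv [ 0.0008 -0.0041  0.0096] d in final axes [-0.0015 -0.0012  0.0908]
716 [0.4138606  0.18237853 0.16839463] ((413.8546447753906, 181.87867736816406), 12.415946960449219)
3787 [0.42202944 0.26348928 0.14073353] ((421.91973876953125, 262.95135498046875), 27.89042854309082)
2462 [0.42942697 0.32759935 0.12352081] ((429.53411865234375, 337.89398193359375), 28.740680694580078)
```

View pics/w9.png

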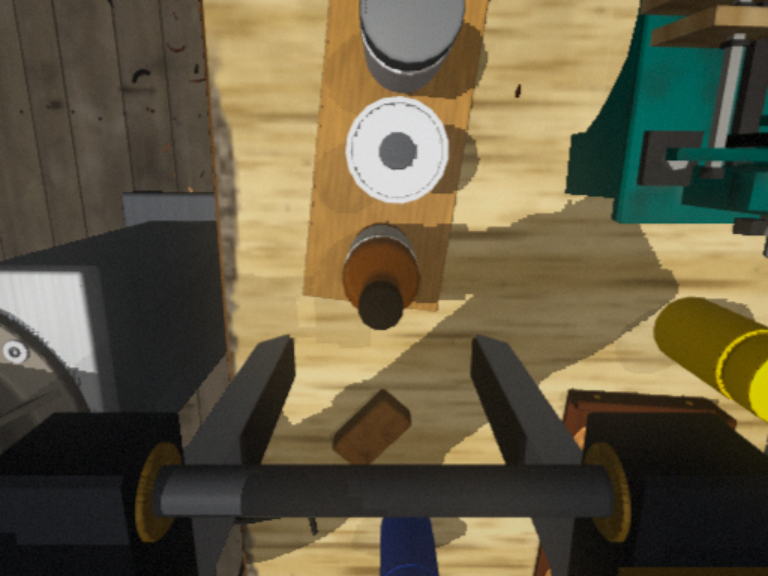

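step_arm(series=[[[-0.001,-0.001,0.02,0.001,-0.004,0.009,0.06],[0,0,0.025,0,0,0,0.06],[0,0,0.015,0,0,0,0.055],[0,0,0,0,0,0,0.055]]])

```text
time: 26.35
eef_pos: [0.4156, 0.1769, 0.1749]
tool_rot: [[-0.008, 1.0, 0.002], [1.0, 0.008, -0.001], [-0.001, 0.002, -1.0]]
force: [-0.3, -0.6, -0.6]
gripper_width: 0.0556
```

```bash
python3 st.py .4138 .182 .142 0
```

```text
t 26.35 p [0.4156 0.1769 0.1749] w 0.0556 F [-0.3 -0.6 -0.6] j [ 0.2   0.16 -0.8   2.08  0.15  0.95 -0.67]
d [ 0.0051 -0.0018  0.0329] rv [0.002  0.0012 0.0075] d in final axes [ 0.0051 -0.0018  0.0329]
```

step_arm(series=[[[0.005,-0.002,0.01,0.002,0.001,0.007,0.055],[0,0,0.012,0,0,0,0.05],[0,0,0.008,0,0,0,0.05],[0,0,0,0,0,0,0.05]]])

```text
time: 26.68
eef_pos: [0.4151, 0.1786, 0.1439]
tool_rot: [[-0.001, 1.0, -0.001], [1.0, 0.001, -0.001], [-0.001, -0.001, -1.0]]
force: [-0.3, 0.5, -1.2]
gripper_width: 0.05
```

```bash
python3 st.py .4138 .182 .142 0
```

```text
t 26.68 p [0.4151 0.1786 0.1439] w 0.05 F [-0.3  0.5 -1.2] j [ 0.17  0.21 -0.79  2.11  0.19  0.89 -0.73]
d [ 0.0034 -0.0013  0.0019] rv [-0.0008  0.001   0.0007] d in final axes [ 0.0034 -0.0013  0.0019]
```

step_arm(series=[[[0.0035,-0.0013,0.003,0,0.001,0,0.045],[0,0,0,0,0,0,0.038],[0,0,0,0,0,0,0.03],[0,0,0,0,0,0,0.018],[0,0,0,0,0,0,0.018],[0,0,0,0,0,0,0.018],[0,0,0,0,0,0,0.018]]], newtons=25)

```text
time: 27.27
eef_pos: [0.4149, 0.1818, 0.1423]
tool_rot: [[-0.001, 1.0, 0.001], [1.0, 0.001, 0.0], [0.0, 0.001, -1.0]]
force: [-0.4, 0.1, -2.3]
gripper_width: 0.0243
```

```bash
python3 st.py .4138 .182 .142 0
```

```text
t 27.27 p [0.4149 0.1818 0.1423] w 0.0243 F [-0.4  0.1 -2.3] j [ 0.16  0.22 -0.79  2.11  0.2   0.88 -0.74]
d [ 0.0002 -0.0011  0.0003] rv [ 0.001  -0.      0.0012] d in final axes [ 0.0002 -0.0011  0.0003]
```

step_arm(series=[[[0,0,-0.02,0.001,0,0,0.018],[0,0,-0.03,0,0,0,0.018],[-0.005,0.005,-0.025,0,0,0,0.018],[-0.02,0.018,-0.005,0,0,0,0.018],[-0.026,0.022,0,0,0,0,0.018],[-0.028,0.022,0,0,0,0,0.018],[-0.028,0.022,0,0,0,0,0.018],[-0.028,0.022,0,0,0,0,0.018],[-0.028,0.022,0,0,0,0,0.018],[-0.028,0.022,0,0,0,0,0.018]]])

```text
time: 28.1
eef_pos: [0.5729, -0.0105, 0.2284]
tool_rot: [[-0.015, 1.0, 0.002], [1.0, 0.015, -0.002], [-0.002, 0.002, -1.0]]
force: [0.5, 0.9, -1.5]
gripper_width: 0.0242
```

```bash
python3 st.py .616 -.162 .146 0
```

```text
t 28.1 p [ 0.5729 -0.0105  0.2284] w 0.0242 F [ 0.5  0.9 -1.5] j [ 0.43  0.3  -0.64  1.78  0.2   1.12 -0.26]
d [-0.152   0.0406  0.0828] rv [0.0024 0.0024 0.0152] d in final axes [-0.1515  0.0431  0.0824]
```

step_arm(series=[[[-0.026,0.008,0,0.002,0.002,0.015,0.018],[-0.028,0.008,0,0,0,0,0.018],[-0.028,0.008,0,0,0,0,0.018],[-0.026,0.008,0.01,0,0,0,0.018],[-0.018,0.004,0.015,0,0,0,0.018],[-0.008,0,0.015,0,0,0,0.018],[0,0,0.01,0,0,0,0.018],[0,0,0,0,0,0,0.018]]])

```text
time: 28.77
eef_pos: [0.6125, -0.1596, 0.1724]
tool_rot: [[0.009, 1.0, -0.002], [1.0, -0.009, -0.0], [-0.0, -0.002, -1.0]]
force: [-0.7, 1.7, -2.7]
gripper_width: 0.024
```

```bash
python3 st.py .616 -.162 .146 0
```

```text
t 28.77 p [ 0.6125 -0.1596  0.1724] w 0.024 F [-0.7  1.7 -2.7] j [ 0.57  0.44 -0.55  1.71  0.26  1.07 -0.07]
d [-0.0024  0.0036  0.0264] rv [-0.0017  0.     -0.0094] d in final axes [-0.0024  0.0035  0.0264]
```

step_arm(series=[[[-0.0025,0.0035,0.01,-0.002,0,-0.009,0.018],[0,0,0.008,0,0,0,0.018],[0,0,0,0,0,0,0.018]]])

```text
time: 29.02
eef_pos: [0.6161, -0.1592, 0.1528]
tool_rot: [[-0.004, 1.0, 0.0], [1.0, 0.004, 0.001], [0.001, 0.0, -1.0]]
force: [-0.1, 0.9, -3.1]
gripper_width: 0.024
```

```bash
python3 st.py .616 -.162 .146 0
```

```text
t 29.02 p [ 0.6161 -0.1592  0.1528] w 0.024 F [-0.1  0.9 -3.1] j [ 0.56  0.47 -0.55  1.72  0.27  1.03 -0.07]
d [-0.0029 -0.0001  0.0068] rv [ 0.0001 -0.0011  0.0037] d in final axes [-0.0028 -0.0001  0.0068]
```

Check the bottle's true position while hanging.

step_arm(series=[[[-0.003,0,0.003,0,-0.001,0.004,0.018],[0,0,0,0,0,0,0.018]]])

```text
time: 29.18
eef_pos: [0.6163, -0.1606, 0.1497]
tool_rot: [[-0.002, 1.0, 0.0], [1.0, 0.002, 0.0], [0.0, 0.0, -1.0]]
force: [-1.2, -0.8, -1.8]
gripper_width: 0.0238
```

```bash
python3 st.py .616 -.162 .146 0; python3 - <<'E'
from fit import *
for n in("side","scene"):
    c=cap(n);W=cloud(c);print(n,cyl([W],.615,-.162,.03,.10,.026),cyl([W],.615,-.162,.02,.055,.026),cyl([W],.615,-.162,.07,.10,.026))
    if n=="side":crop(c,270,170,370,290,"bs9.png",5)
    else: crop(c,230,130,330,230,"bc9.png",5)
E
```

```text
t 29.18 p [ 0.6163 -0.1606  0.1497] w 0.0238 F [-1.2 -0.8 -1.8] j [ 0.56  0.47 -0.54  1.72  0.28  1.03 -0.07]
d [-0.0014 -0.0003  0.0037] rv [ 0.0003 -0.0003  0.0017] d in final axes [-0.0014 -0.0003  0.0037]
side (array([ 0.6144, -0.1615]), 549, 0.0006) (array([ 0.6141, -0.1614]), 259, 0.0006) (array([ 0.6147, -0.1614]), 248, 0.0007)
scene (array([ 0.6148, -0.1612]), 444, 0.0009) (array([ 0.6145, -0.1612]), 218, 0.0009) (array([ 0.615 , -0.1613]), 195, 0.001)
```

View pics/bc9.png

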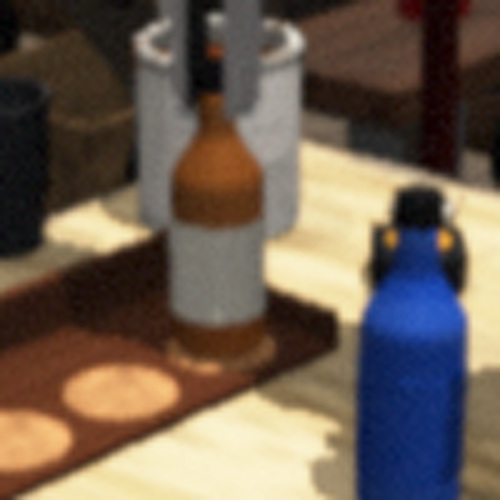

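step_arm(series=[[[-0.0015,-0.0005,0.003,0,0,0.001,0.018],[0,0,0.001,0,0,0,0.018]]])

```text
time: 29.45
eef_pos: [0.6169, -0.1616, 0.1474]
tool_rot: [[-0.001, 1.0, 0.003], [1.0, 0.001, -0.0], [-0.0, 0.003, -1.0]]
force: [-0.7, 0.2, -3.9]
gripper_width: 0.0242
```

step_arm(series=[[[0,0,0.002,0,0,0,0.018],[0,0,0,0,0,0,0.018]]])

```text
time: 29.62
eef_pos: [0.6172, -0.1617, 0.1459]
tool_rot: [[-0.001, 1.0, 0.004], [1.0, 0.001, -0.0], [-0.0, 0.004, -1.0]]
force: [0.6, -0.2, -1.9]
gripper_width: 0.0239
```

```bash
python3 st.py .616 -.162 .145 0
```

```text
t 29.62 p [ 0.6172 -0.1617  0.1459] w 0.0239 F [ 0.6 -0.2 -1.9] j [ 0.56  0.47 -0.54  1.72  0.28  1.02 -0.08]
d [-0.0003 -0.0013  0.0009] rv [0.0042 0.0005 0.0013] d in final axes [-0.0003 -0.0012  0.0009]
```

step_arm(series=[[[0,-0.001,0.001,0.004,0,0.001,0.018],[0,0,0.001,0,0,0,0.018]]])

```text
time: 29.78
eef_pos: [0.6176, -0.162, 0.1456]
tool_rot: [[-0.0, 1.0, 0.003], [1.0, 0.0, -0.001], [-0.001, 0.003, -1.0]]
force: [-3.6, 0.0, 13.4]
gripper_width: 0.0241
```

step_arm(series=[[[0,-0.0015,-0.0015,0.002,0,0,0.018],[0,-0.0005,0,0.002,0,0,0.018]]])

```text
time: 29.95
eef_pos: [0.6158, -0.162, 0.1476]
tool_rot: [[0.0, 1.0, -0.0], [1.0, -0.0, -0.002], [-0.002, -0.0, -1.0]]
force: [0.1, -0.5, -1.8]
gripper_width: 0.0243
```

```bash
python3 st.py .6155 -.162 .1455 0
```

```text
t 29.95 p [ 0.6158 -0.162   0.1476] w 0.0243 F [ 0.1 -0.5 -1.8] j [ 0.56  0.47 -0.54  1.72  0.28  1.02 -0.08]
d [ 0.     -0.0003  0.0021] rv [-0.0003  0.0016 -0.0002] d in final axes [ 0.     -0.0003  0.0021]
```

step_arm(series=[[[0,-0.0005,0.002,0,0.001,0,0.018],[0,0,0,0,0,0,0.07],[0,0,0,0,0,0,0.07],[0,0,0,0,0,0,0.07],[0,0,0,0,0,0,0.07],[0,0,-0.02,0,0,0,0.07],[0,0,-0.035,0,0,0,0.07],[0,0,-0.03,0,0,0,0.07]]])

```text
time: 30.62
eef_pos: [0.6117, -0.1615, 0.2257]
tool_rot: [[-0.0, 1.0, -0.012], [1.0, 0.0, 0.003], [0.003, -0.012, -1.0]]
force: [0.9, -0.8, 0.2]
gripper_width: 0.0672
```

```bash
python3 st.py .422 .263 .2 0; python3 - <<'E'
from fit import *
for n in("side","scene"):
    c=cap(n);W=cloud(c);print(n,cyl([W],.615,-.162,.02,.095,.026))
    if n=="side":crop(c,270,170,370,290,"bs10.png",5)
P=cloud(cap("wrist")).reshape(-1,3)
m=(abs(P[:,2]-.172)<.006)&(np.hypot(P[:,0]-.616,P[:,1]+.162)<.03);Q=P[m]
print(m.sum(),cv2.minEnclosingCircle(np.float32(Q[:,:2]*1000)) if m.any() else 0)
E
```

```text
t 30.62 p [ 0.6117 -0.1615  0.2257] w 0.0672 F [ 0.9 -0.8  0.2] j [ 0.58  0.4  -0.56  1.64  0.23  1.17 -0.03]
d [ 0.4245 -0.1892  0.0291] rv [-0.0116 -0.0029  0.0003] d in final axes [ 0.4245 -0.1897  0.0257]
side (array([ 0.6139, -0.1627]), 579, 0.0006)
scene (array([ 0.6138, -0.1635]), 473, 0.001)
788 ((615.6918334960938, -162.2039337158203), 12.198943138122559)
```

View pics/bs10.png

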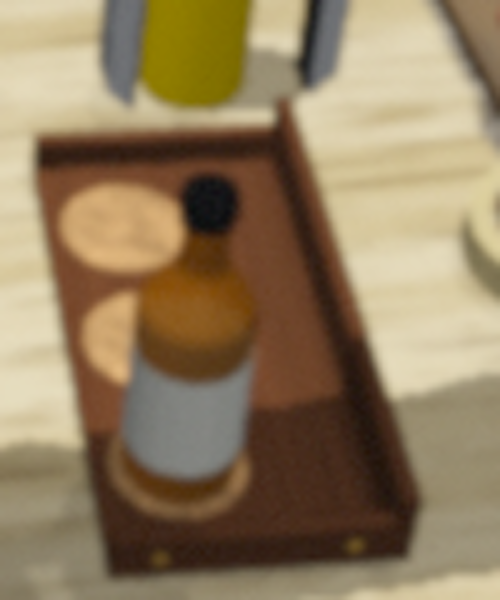

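step_arm(series=[[[0.025,-0.012,0,-0.011,-0.003,0,0.08],[0.035,-0.02,0,0,0,0,0.08],[0.035,-0.022,0,0,0,0,0.08],[0.035,-0.022,0,0,0,0,0.08],[0.035,-0.022,0,0,0,0,0.08],[0.035,-0.022,0,0,0,0,0.08],[0.035,-0.022,0,0,0,0,0.08],[0.035,-0.018,0,0,0,0,0.08],[0.035,-0.01,0,0,0,0,0.08],[0.035,-0.006,0,0,0,0,0.08]]])

```text
time: 31.6
eef_pos: [0.43, 0.1772, 0.216]
tool_rot: [[0.015, 1.0, -0.003], [1.0, -0.015, -0.006], [-0.006, -0.003, -1.0]]
force: [2.1, 0.6, -0.4]
gripper_width: 0.0803
```

```bash
python3 st.py .422 .263 .1 0
```

```text
t 31.6 p [0.43   0.1772 0.216 ] w 0.0803 F [ 2.1  0.6 -0.4] j [ 0.23  0.14 -0.82  2.    0.12  1.05 -0.66]
d [ 0.0864 -0.009   0.1155] rv [-0.0031  0.0061 -0.0151] d in final axes [ 0.0858 -0.008   0.116 ]
```

step_arm(series=[[[0.03,-0.003,0.005,-0.003,0.006,-0.015,0.08],[0.03,-0.003,0.005,0,0,0,0.08],[0.018,-0.002,0.01,0,0,0,0.08],[0,0,0.01,0,0,0,0.08],[0,0,0,0,0,0,0.08]]])

```text
time: 32.02
eef_pos: [0.4166, 0.2653, 0.1821]
tool_rot: [[-0.01, 1.0, -0.002], [1.0, 0.01, 0.002], [0.002, -0.002, -1.0]]
force: [-0.8, -1.0, 0.0]
gripper_width: 0.0802
```

```bash
python3 st.py .422 .263 .1 0
```

```text
t 32.02 p [0.4166 0.2653 0.1821] w 0.0802 F [-0.8 -1.   0. ] j [ 0.06  0.25 -0.86  1.99  0.22  1.   -0.89]
d [-0.0025  0.0055  0.082 ] rv [-0.0015 -0.0016  0.0101] d in final axes [-0.0023  0.0054  0.0821]
```

step_arm(series=[[[-0.002,0.0055,0.015,-0.001,-0.002,0.01,0.08],[0,0,0.025,0,0,0,0.08],[0,0,0.02,0,0,0,0.08],[0,0,0,0,0,0,0.08]]])

```text
time: 32.35
eef_pos: [0.4224, 0.2599, 0.1191]
tool_rot: [[0.002, 1.0, -0.002], [1.0, -0.002, -0.002], [-0.002, -0.002, -1.0]]
force: [-1.8, 0.1, -0.9]
gripper_width: 0.0803
```

```bash
python3 st.py .422 .263 .1 0
```

```text
t 32.35 p [0.4224 0.2599 0.1191] w 0.0803 F [-1.8  0.1 -0.9] j [ 0.01  0.34 -0.81  2.04  0.32  0.89 -0.98]
d [ 0.0031 -0.0004  0.0191] rv [-0.0017  0.0021 -0.0019] d in final axes [ 0.0031 -0.0004  0.0191]
```

step_arm(series=[[[0.003,0,0.01,-0.002,0.002,-0.002,0.08],[0,0,0.008,0,0,0,0.08],[0,0,0,0,0,0,0.08]]])

```text
time: 32.6
eef_pos: [0.4232, 0.2611, 0.1007]
tool_rot: [[0.002, 1.0, 0.0], [1.0, -0.002, -0.001], [-0.001, 0.0, -1.0]]
force: [-0.6, 0.1, -0.2]
gripper_width: 0.0799
```

```bash
python3 st.py .422 .263 .1 0
```

```text
t 32.6 p [0.4232 0.2611 0.1007] w 0.0799 F [-0.6  0.1 -0.2] j [-0.01  0.37 -0.8   2.06  0.35  0.85 -1.01]
d [ 0.0019 -0.0012  0.0007] rv [ 0.0003  0.0007 -0.0023] d in final axes [ 0.0019 -0.0012  0.0007]
```

step_arm(series=[[[0.002,-0.001,0.001,0,0.001,-0.002,0.07],[0,0,0,0,0,0,0.06],[0,0,0,0,0,0,0.048],[0,0,0,0,0,0,0.048],[0,0,0,0,0,0,0.048],[0,0,0,0,0,0,0.048]]])

```text
time: 33.1
eef_pos: [0.4232, 0.2636, 0.102]
tool_rot: [[0.001, 1.0, 0.003], [1.0, -0.001, 0.001], [0.001, 0.003, -1.0]]
force: [-0.6, 0.1, -2.2]
gripper_width: 0.0558
```

```bash
python3 st.py .422 .263 .1 0
```

```text
t 33.1 p [0.4232 0.2636 0.102 ] w 0.0558 F [-0.6  0.1 -2.2] j [-0.01  0.37 -0.8   2.06  0.35  0.85 -1.01]
d [-0.0006 -0.0012  0.002 ] rv [ 0.0031 -0.0011 -0.0005] d in final axes [-0.0006 -0.0012  0.002 ]
```

step_arm(series=[[[0,0,-0.02,0.003,-0.001,0,0.048],[0,0,-0.03,0,0,0,0.048],[-0.01,0.002,-0.025,0,0,0,0.048],[-0.025,0.006,0,0,0,0,0.048],[-0.03,0.008,0,0,0,0,0.048],[-0.03,0.012,0,0,0,0,0.048],[-0.03,0.016,0,0,0,0,0.048],[-0.03,0.02,0,0,0,0,0.048],[-0.03,0.02,0,0,0,0,0.048],[-0.03,0.02,0,0,0,0,0.048]]])

```text
time: 33.93
eef_pos: [0.5269, 0.047, 0.182]
tool_rot: [[-0.014, 1.0, 0.001], [1.0, 0.014, -0.0], [-0.0, 0.001, -1.0]]
force: [0.8, 1.5, -3.1]
gripper_width: 0.0559
```

```bash
python3 st.py .6215 -.0847 .105 0
```

```text
t 33.93 p [0.5269 0.047  0.182 ] w 0.0559 F [ 0.8  1.5 -3.1] j [ 0.41  0.29 -0.73  1.92  0.23  1.01 -0.4 ]
d [-0.1331  0.0926  0.0771] rv [0.0011 0.0003 0.0145] d in final axes [-0.1317  0.0946  0.077 ]
```

step_arm(series=[[[-0.026,0.018,0,0.001,0,0.014,0.048],[-0.026,0.018,0,0,0,0,0.048],[-0.026,0.019,0.005,0,0,0,0.048],[-0.022,0.018,0.01,0,0,0,0.048],[-0.014,0.01,0.015,0,0,0,0.048],[-0.006,0.004,0.015,0,0,0,0.048],[0,0,0,0,0,0,0.048]]])

```text
time: 34.52
eef_pos: [0.6197, -0.0896, 0.1345]
tool_rot: [[0.011, 1.0, 0.001], [1.0, -0.011, -0.004], [-0.003, 0.001, -1.0]]
force: [-1.4, -1.3, -3.9]
gripper_width: 0.0559
```

```bash
python3 st.py .6215 -.0847 .105 0
```

```text
t 34.52 p [ 0.6197 -0.0896  0.1345] w 0.0559 F [-1.4 -1.3 -3.9] j [ 0.51  0.48 -0.62  1.76  0.33  1.   -0.25]
d [0.005  0.0017 0.0294] rv [ 0.0007  0.0035 -0.0109] d in final axes [0.0049 0.0018 0.0295]
```

step_arm(series=[[[0.005,0.0015,0.012,0.001,0.003,-0.011,0.048],[0,0,0.01,0,0,0,0.048],[0,0,0,0,0,0,0.048]]])

```text
time: 34.77
eef_pos: [0.6198, -0.0812, 0.1105]
tool_rot: [[-0.003, 1.0, -0.002], [1.0, 0.003, 0.001], [0.001, -0.002, -1.0]]
force: [-0.6, 0.1, -3.6]
gripper_width: 0.0557
```

```bash
python3 st.py .6215 -.0847 .105 0
```

```text
t 34.77 p [ 0.6198 -0.0812  0.1105] w 0.0557 F [-0.6  0.1 -3.6] j [ 0.49  0.51 -0.61  1.77  0.35  0.97 -0.26]
d [-0.0035  0.0017  0.0055] rv [-0.0019 -0.0011  0.0033] d in final axes [-0.0035  0.0017  0.0055]
```

step_arm(series=[[[-0.0035,0.0015,0.003,-0.002,-0.001,0.003,0.048],[0,0,0,0,0,0,0.048]]])

```text
time: 34.93
eef_pos: [0.6207, -0.0823, 0.1075]
tool_rot: [[-0.004, 1.0, 0.0], [1.0, 0.004, 0.001], [0.001, 0.0, -1.0]]
force: [-0.2, -0.7, -4.3]
gripper_width: 0.0558
```

```bash
python3 st.py .6215 -.0847 .105 0; python3 - <<'E'
from fit import *
for n in("side","scene"):
    c=cap(n);W=cloud(c);print(n,cyl([W],.62,-.085,.02,.09,.028),cyl([W],.62,-.085,.02,.05,.028))
E
```

```text
t 34.93 p [ 0.6207 -0.0823  0.1075] w 0.0558 F [-0.2 -0.7 -4.3] j [ 0.49  0.52 -0.61  1.78  0.35  0.96 -0.26]
d [-0.0024  0.0008  0.0025] rv [ 0.     -0.0005  0.0035] d in final axes [-0.0024  0.0008  0.0025]
side (array([ 0.6194, -0.0823]), 211, 0.0007) (array([ 0.6194, -0.0832]), 78, 0.0007)
scene (array([ 0.6198, -0.0844]), 496, 0.0009) (array([ 0.6197, -0.0845]), 209, 0.001)
```

step_arm(series=[[[-0.002,0,0.001,0,0,0.003,0.048],[-0.0005,0,0.001,0,0,0,0.048]]])

```text
time: 35.2
eef_pos: [0.6217, -0.0841, 0.1075]
tool_rot: [[-0.001, 1.0, 0.003], [1.0, 0.001, 0.0], [0.0, 0.003, -1.0]]
force: [-0.6, -1.0, -3.2]
gripper_width: 0.0559
```

step_arm(series=[[[0,0,0.002,0,0,0,0.048],[0,0,0,0,0,0,0.048]]])

```text
time: 35.37
eef_pos: [0.6219, -0.0845, 0.1058]
tool_rot: [[-0.001, 1.0, 0.004], [1.0, 0.001, -0.0], [-0.0, 0.004, -1.0]]
force: [-0.3, 0.6, -4.0]
gripper_width: 0.0556
```

step_arm(series=[[[0,-0.0005,0.002,0.003,0,0,0.048],[0,0,0,0,0,0,0.048]]])

```text
time: 35.53
eef_pos: [0.6216, -0.0846, 0.1052]
tool_rot: [[-0.0, 1.0, 0.001], [1.0, 0.0, -0.001], [-0.001, 0.001, -1.0]]
force: [0.3, 0.1, -3.2]
gripper_width: 0.0555
```

step_arm(series=[[[0,-0.0005,0.002,0.001,0,0,0.048],[0,0,0,0,0,0,0.048]]])

```text
time: 35.7
eef_pos: [0.6219, -0.0847, 0.105]
tool_rot: [[-0.0, 1.0, 0.002], [1.0, 0.0, -0.002], [-0.002, 0.002, -1.0]]
force: [0.8, 0.5, -3.1]
gripper_width: 0.0552
```

step_arm(series=[[[0,-0.0005,0.0025,0.001,0,0,0.048],[0,0,0,0,0,0,0.048]]])

```text
time: 35.87
eef_pos: [0.6226, -0.085, 0.1045]
tool_rot: [[0.0, 1.0, 0.003], [1.0, -0.0, -0.003], [-0.003, 0.003, -1.0]]
force: [-0.9, 0.1, -3.4]
gripper_width: 0.0558
```

step_arm(series=[[[0,-0.001,0.003,0.002,0.002,0,0.048],[0,0,0,0,0,0,0.048]]])

```text
time: 36.03
eef_pos: [0.6231, -0.0849, 0.1034]
tool_rot: [[0.0, 1.0, 0.005], [1.0, -0.0, -0.001], [-0.001, 0.005, -1.0]]
force: [-0.6, -0.8, -3.9]
gripper_width: 0.0558
```

step_arm(series=[[[0,-0.0015,0.0015,0.005,0.001,0,0.048],[0,-0.0005,0.001,0,0,0,0.048]]])

```text
time: 36.2
eef_pos: [0.6229, -0.0848, 0.1029]
tool_rot: [[0.0, 1.0, 0.003], [1.0, -0.0, -0.001], [-0.001, 0.003, -1.0]]
force: [-8.0, -1.0, 22.7]
gripper_width: 0.0557
```

Contact; ease off, shift 1.5 mm back in x, release.

step_arm(series=[[[0,-0.0015,-0.001,0.003,0.001,0,0.048],[0,0,0,0,0,0,0.048]]])

```text
time: 36.37
eef_pos: [0.6212, -0.0848, 0.1036]
tool_rot: [[0.0, 1.0, -0.0], [1.0, -0.0, 0.001], [0.001, -0.0, -1.0]]
force: [-0.6, -0.2, -4.1]
gripper_width: 0.0559
```

```bash
python3 st.py .6215 -.0847 .1035 0; python3 - <<'E'
from fit import *
for n in("side","scene"):
    c=cap(n);W=cloud(c);print(n,cyl([W],.62,-.085,.02,.09,.028))
E
```

```text
t 36.37 p [ 0.6212 -0.0848  0.1036] w 0.0559 F [-0.6 -0.2 -4.1] j [ 0.49  0.52 -0.61  1.78  0.36  0.95 -0.26]
d [0.0001 0.0003 0.0001] rv [-0.0005 -0.0005 -0.0004] d in final axes [0.0001 0.0003 0.0001]
side (array([ 0.6209, -0.0847]), 179, 0.0006)
scene (array([ 0.6209, -0.0875]), 475, 0.001)
```

step_arm(series=[[[0.001,-0.001,0.0005,0,0,0,0.048],[0,0,0.0005,0,0,0,0.08],[0,0,0,0,0,0,0.08],[0,0,0,0,0,0,0.08],[0,0,-0.02,0,0,0,0.08],[0,0,-0.035,0,0,0,0.08],[0,0,-0.035,0,0,0,0.08]]])

```text
time: 37.05
eef_pos: [0.6165, -0.0838, 0.1867]
tool_rot: [[-0.0, 1.0, -0.012], [1.0, 0.0, 0.003], [0.003, -0.012, -1.0]]
force: [0.7, -0.8, 1.0]
gripper_width: 0.0801
```

```bash
python3 st.py .4295 .338 .2 0; python3 - <<'E'
from fit import *
for n in("side","scene"):
    c=cap(n);W=cloud(c);print(n,cyl([W],.62,-.085,.02,.13,.028),cyl([W],.615,-.162,.02,.095,.026))
P=cloud(cap("wrist")).reshape(-1,3)
m=(abs(P[:,2]-.147)<.008)&(np.hypot(P[:,0]-.62,P[:,1]+.085)<.045);Q=P[m]
print(m.sum(),cv2.minEnclosingCircle(np.float32(Q[:,:2]*1000)))
E
```

```text
t 37.05 p [ 0.6165 -0.0838  0.1867] w 0.0801 F [ 0.7 -0.8  1. ] j [ 0.52  0.44 -0.64  1.71  0.28  1.11 -0.21]
d [ 0.4218 -0.1871 -0.0097] rv [-0.0119 -0.0032  0.0001] d in final axes [ 0.4218 -0.187  -0.0133]
side (array([ 0.6204, -0.0847]), 397, 0.0006) (array([ 0.6139, -0.1626]), 578, 0.0006)
scene (array([ 0.6206, -0.0873]), 780, 0.001) (array([ 0.6139, -0.1636]), 467, 0.001)
4332 ((621.4937744140625, -85.36264038085938), 28.095674514770508)
```

step_arm(series=[[[0.02,-0.015,-0.01,-0.011,-0.003,0,0.08],[0.032,-0.024,0,0,0,0,0.08],[0.032,-0.026,0,0,0,0,0.08],[0.032,-0.026,0,0,0,0,0.08],[0.032,-0.026,0,0,0,0,0.08],[0.032,-0.026,0,0,0,0,0.08],[0.036,-0.02,0,0,0,0,0.08],[0.038,-0.008,0,0,0,0,0.08],[0.038,0,0,0,0,0,0.08],[0.038,0,0,0,0,0,0.08]]])

```text
time: 38.03
eef_pos: [0.441, 0.2439, 0.1893]
tool_rot: [[0.017, 1.0, 0.0], [1.0, -0.017, -0.008], [-0.008, 0.001, -1.0]]
force: [1.4, 0.1, -0.6]
gripper_width: 0.0801
```

```bash
python3 st.py .4295 .338 .098 0
```

```text
t 38.03 p [0.441  0.2439 0.1893] w 0.0801 F [ 1.4  0.1 -0.6] j [ 0.11  0.26 -0.86  1.96  0.24  1.03 -0.87]
d [ 0.0946 -0.0131  0.0905] rv [ 0.0004  0.0076 -0.0166] d in final axes [ 0.0941 -0.0115  0.0913]
```

step_arm(series=[[[0.03,-0.004,0,0,0.007,-0.016,0.08],[0.03,-0.004,0,0,0,0,0.08],[0.022,-0.003,0.01,0,0,0,0.08],[0.002,0,0.015,0,0,0,0.08],[0,0,0,0,0,0,0.08]]])

```text
time: 38.45
eef_pos: [0.4249, 0.3401, 0.1596]
tool_rot: [[-0.009, 1.0, -0.004], [1.0, 0.009, 0.003], [0.003, -0.004, -1.0]]
force: [-0.5, -1.7, -0.7]
gripper_width: 0.0797
```

```bash
python3 st.py .4295 .338 .098 0
```

```text
t 38.45 p [0.4249 0.3401 0.1596] w 0.0797 F [-0.5 -1.7 -0.7] j [-0.09  0.38 -0.86  1.91  0.33  1.01 -1.08]
d [-0.0023  0.0048  0.0616] rv [-0.0037 -0.0025  0.0092] d in final axes [-0.0021  0.0046  0.0616]
```

step_arm(series=[[[-0.002,0.0048,0.012,-0.003,-0.002,0.009,0.08],[0,0,0.018,0,0,0,0.08],[0,0,0.015,0,0,0,0.08],[0,0,0,0,0,0,0.08]]])

```text
time: 38.78
eef_pos: [0.4304, 0.3355, 0.111]
tool_rot: [[0.002, 1.0, -0.002], [1.0, -0.002, -0.001], [-0.001, -0.002, -1.0]]
force: [0.5, -1.1, -0.9]
gripper_width: 0.0802
```

```bash
python3 st.py .4295 .338 .098 0
```

```text
t 38.78 p [0.4304 0.3355 0.111 ] w 0.0802 F [ 0.5 -1.1 -0.9] j [-0.12  0.44 -0.82  1.95  0.4   0.93 -1.14]
d [ 0.0025 -0.0009  0.013 ] rv [-0.0015  0.0014 -0.0022] d in final axes [ 0.0025 -0.0009  0.013 ]
```

step_arm(series=[[[0.0025,-0.001,0.008,-0.001,0.001,-0.002,0.08],[0,0,0.005,0,0,0,0.08],[0,0,0,0,0,0,0.07],[0,0,0,0,0,0,0.05],[0,0,0,0,0,0,0.05],[0,0,0,0,0,0,0.05],[0,0,0,0,0,0,0.05]]])

```text
time: 39.37
eef_pos: [0.4313, 0.3358, 0.0985]
tool_rot: [[0.004, 1.0, 0.001], [1.0, -0.004, -0.001], [-0.001, 0.001, -1.0]]
force: [0.2, 0.3, -3.8]
gripper_width: 0.0577
```

```bash
python3 st.py .4295 .338 .098 0
```

```text
t 39.37 p [0.4313 0.3358 0.0985] w 0.0577 F [ 0.2  0.3 -3.8] j [-0.13  0.46 -0.8   1.95  0.42  0.9  -1.16]
d [ 0.0022 -0.0018  0.0004] rv [ 0.001   0.0009 -0.0045] d in final axes [ 0.0022 -0.0018  0.0005]
```

step_arm(series=[[[0,0,-0.02,0.001,0.001,-0.004,0.05],[0,0,-0.03,0,0,0,0.05],[-0.01,0,-0.025,0,0,0,0.05],[-0.025,0.002,0,0,0,0,0.05],[-0.032,0.002,0,0,0,0,0.05],[-0.032,0.003,0,0,0,0,0.05],[-0.032,0.003,0,0,0,0,0.05],[-0.032,0.006,0,0,0,0,0.05],[-0.03,0.014,0,0,0,0,0.05],[-0.026,0.022,0,0,0,0,0.05]]])

```text
time: 40.2
eef_pos: [0.4802, 0.1151, 0.1785]
tool_rot: [[-0.013, 1.0, 0.001], [1.0, 0.013, 0.001], [0.001, 0.001, -1.0]]
force: [0.9, 1.6, -2.9]
gripper_width: 0.0578
```

```bash
python3 st.py .6255 -.008 .102 0
```

```text
t 40.2 p [0.4802 0.1151 0.1785] w 0.0578 F [ 0.9  1.6 -2.9] j [ 0.35  0.24 -0.81  2.    0.21  0.99 -0.55]
d [-0.1251  0.1435  0.0767] rv [ 0.0015 -0.0007  0.0135] d in final axes [-0.1231  0.1453  0.0765]
```

step_arm(series=[[[-0.02,0.023,0,0.001,0,0.013,0.05],[-0.022,0.025,0,0,0,0,0.05],[-0.022,0.025,0,0,0,0,0.05],[-0.022,0.025,0.005,0,0,0,0.05],[-0.018,0.022,0.01,0,0,0,0.05],[-0.01,0.012,0.015,0,0,0,0.05],[0,0.003,0.015,0,0,0,0.05],[0,0,0,0,0,0,0.05]]])

```text
time: 40.87
eef_pos: [0.6242, -0.0161, 0.1335]
tool_rot: [[0.011, 1.0, 0.005], [1.0, -0.011, -0.005], [-0.005, 0.005, -1.0]]
force: [-0.8, -0.2, -4.2]
gripper_width: 0.0576
```

```bash
python3 st.py .6255 -.008 .102 0
```

```text
t 40.87 p [ 0.6242 -0.0161  0.1335] w 0.0576 F [-0.8 -0.2 -4.2] j [ 0.43  0.49 -0.67  1.76  0.36  1.01 -0.39]
d [0.0083 0.001  0.0314] rv [ 0.005   0.0049 -0.0113] d in final axes [0.0081 0.0013 0.0315]
```

step_arm(series=[[[0.008,0.001,0.01,0.005,0.005,-0.011,0.05],[0,0,0.01,0,0,0,0.05],[0,0,0.004,0,0,0,0.05],[0,0,0,0,0,0,0.05]]])

```text
time: 41.2
eef_pos: [0.6236, -0.0043, 0.1081]
tool_rot: [[-0.004, 1.0, -0.001], [1.0, 0.004, 0.002], [0.002, -0.001, -1.0]]
force: [-1.2, -0.2, -2.4]
gripper_width: 0.0579
```

```bash
python3 st.py .6255 -.008 .102 0; python3 - <<'E'
from fit import *
for n in("side","scene"):
    c=cap(n);W=cloud(c);print(n,cyl([W],.624,-.007,.02,.09,.03))
E
```

```text
t 41.2 p [ 0.6236 -0.0043  0.1081] w 0.0579 F [-1.2 -0.2 -2.4] j [ 0.41  0.53 -0.67  1.78  0.38  0.97 -0.41]
d [-0.0037  0.0019  0.0061] rv [-0.0013 -0.0015  0.0043] d in final axes [-0.0037  0.0019  0.0061]
side (array([ 0.6212, -0.0013]), 211, 0.001)
scene (array([ 0.6214, -0.0026]), 587, 0.0009)
```

step_arm(series=[[[-0.005,0.0025,0.002,-0.001,-0.001,0.004,0.05],[-0.001,0,0.001,0,0,0,0.05],[0,0,0,0,0,0,0.05]]])

```text
time: 41.55
eef_pos: [0.6273, -0.0108, 0.1075]
tool_rot: [[-0.0, 1.0, 0.003], [1.0, 0.0, -0.0], [-0.0, 0.003, -1.0]]
force: [-0.8, -0.6, -3.5]
gripper_width: 0.0578
```

```bash
python3 st.py .6264 -.0094 .102 0; python3 - <<'E'
from fit import *
for n in("side","scene"):
    c=cap(n);W=cloud(c);print(n,cyl([W],.624,-.007,.02,.09,.03))
E
```

```text
t 41.55 p [ 0.6273 -0.0108  0.1075] w 0.0578 F [-0.8 -0.6 -3.5] j [ 0.41  0.53 -0.66  1.77  0.39  0.97 -0.41]
d [ 0.0014 -0.0009  0.0055] rv [0.0031 0.0004 0.0002] d in final axes [ 0.0014 -0.0009  0.0055]
side (array([ 0.6254, -0.0084]), 160, 0.0007)
scene (array([ 0.6254, -0.0095]), 579, 0.0009)
```

step_arm(series=[[[0.0015,-0.0015,0.003,0.003,0,0,0.05],[0,0,0.001,0,0,0,0.05]]])

```text
time: 41.82
eef_pos: [0.626, -0.0093, 0.1038]
tool_rot: [[0.0, 1.0, 0.001], [1.0, -0.0, -0.0], [-0.0, 0.001, -1.0]]
force: [-0.0, 0.6, -3.6]
gripper_width: 0.0576
```

step_arm(series=[[[0,-0.0005,0.002,0.001,0,0,0.05],[0,0,0,0,0,0,0.05]]])

```text
time: 41.98
eef_pos: [0.6254, -0.009, 0.1019]
tool_rot: [[0.0, 1.0, -0.0], [1.0, -0.0, -0.001], [-0.001, -0.0, -1.0]]
force: [-0.4, -0.3, -3.1]
gripper_width: 0.0574
```

```bash
python3 st.py .6262 -.009 .102 0
```

```text
t 41.98 p [ 0.6254 -0.009   0.1019] w 0.0574 F [-0.4 -0.3 -3.1] j [ 0.41  0.54 -0.66  1.78  0.39  0.96 -0.41]
d [ 0.      0.0008 -0.0001] rv [-0.0004  0.0006 -0.0002] d in final axes [ 0.      0.0008 -0.0001]
```

step_arm(series=[[[0,0.0003,0.001,0,0,0,0.05],[0,0,0.0005,0,0,0,0.05]]])

```text
time: 42.15
eef_pos: [0.6256, -0.0088, 0.1018]
tool_rot: [[0.0, 1.0, -0.001], [1.0, -0.0, -0.001], [-0.001, -0.001, -1.0]]
force: [-3.6, -1.2, 6.2]
gripper_width: 0.0577
```

Contact; release and rise.

step_arm(series=[[[0,0,-0.0003,0,0,0,0.08],[0,0,0,0,0,0,0.08],[0,0,0,0,0,0,0.08],[0,0,-0.02,0,0,0,0.08],[0,0,-0.03,0,0,0,0.08],[0,0,-0.035,0,0,0,0.08],[0,0,-0.035,0,0,0,0.08]]])

```text
time: 42.73
eef_pos: [0.6223, -0.0086, 0.2185]
tool_rot: [[-0.001, 1.0, -0.012], [1.0, 0.001, 0.0], [0.0, -0.012, -1.0]]
force: [0.7, -0.3, 0.2]
gripper_width: 0.0799
```

step_arm(series=[[[0.01,-0.02,-0.02,0,0,0,0.08],[0.015,-0.03,-0.01,0,0,0,0.08],[0.015,-0.03,0,0,0,0,0.08],[0.01,-0.03,0,0,0,0,0.08],[0,-0.01,0,0,0,0,0.08],[0,0,0,0,0,0,0.08]]])

```text
time: 43.23
eef_pos: [0.5025, 0.0441, 0.2582]
tool_rot: [[0.0, 1.0, 0.001], [1.0, -0.0, 0.0], [0.0, 0.001, -1.0]]
force: [0.9, 0.2, 0.2]
gripper_width: 0.0802
```

```bash
python3 st.py; python3 - <<'E'
from fit import *
for n in("side","scene"):
    c=cap(n);W=cloud(c);print(n,cyl([W],.624,-.007,.02,.09,.03),cyl([W],.62,-.085,.02,.13,.028),cyl([W],.615,-.162,.02,.095,.026))
    cv2.imwrite("pics/f_%s.png"%n,cv2.resize(c["frame"][:,:,::-1],(768,576)))
E
```

```text
t 43.23 p [0.5025 0.0441 0.2582] w 0.0802 F [0.9 0.2 0.2] j [ 0.51  0.17 -0.8   1.88  0.13  1.15 -0.34]
side (array([ 0.6228, -0.0066]), 186, 0.0006) (array([ 0.6205, -0.0846]), 399, 0.0007) (array([ 0.6138, -0.1627]), 575, 0.0006)
scene (array([ 0.6231, -0.0077]), 579, 0.0008) (array([ 0.6205, -0.0875]), 779, 0.001) (array([ 0.6139, -0.1636]), 470, 0.0011)
```

View pics/f_scene.png

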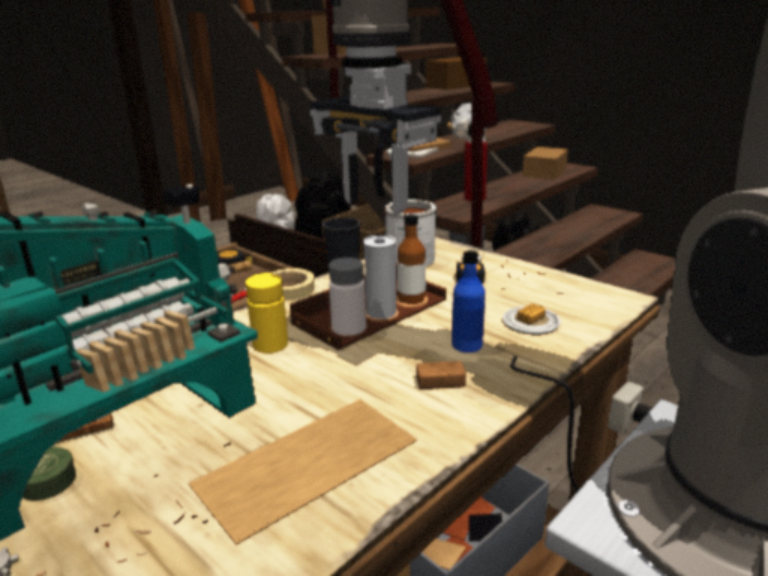

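View pics/f_side.png

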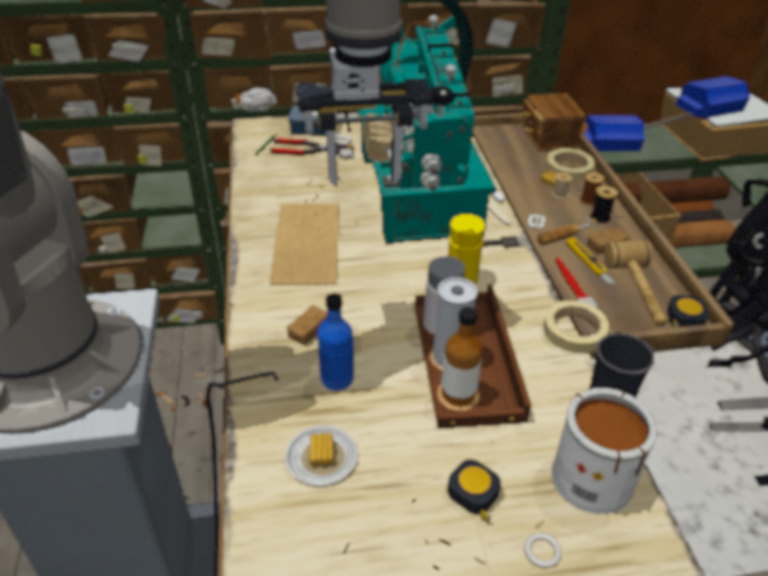

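The final pictures show all three containers upright on their cork spots: scene jar (347,297), can (380,280), bottle (411,265). The wax lies flat in the middle of the lid at (531,314), the mat is empty, and the gripper is clear.

```bash
python3 -c "
from workcell import manip
print(manip.job_done())"
```

```text
the job is handed in; nothing more can be done
None
```

The job is done and handed in at about 43 s of the 139 s allowed. I stood the jar, can and bottle on the mat, laid the beeswax in the tin lid, then returned the bottle, can and jar to their own cork spots.

- **Containers:** all three stand upright. Camera fits put the bottle within about 0.6 mm of its starting position, the jar within about 1.3 mm and the can within about 1.4 mm.
- **Wax:** it lies flat in the lid, about 1 mm from the middle as measured in the wrist picture just after release.
- **Look-alikes:** I did not touch the yellow jar or the blue bottle, and the last pictures show both still in place.
- **Forces:** the largest wrist force I saw was about 23 N, when the can touched down on the cork. I only read forces at the end of each move.
- **Disagreements:** the cameras differed from each other by up to about 3 mm in y on the can. I therefore compared each container with its starting position in the same camera. No check failed.

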